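# Stack the culture dishes on the jar base

### The arm

A 6-joint arm with a two-finger parallel gripper is mounted at the origin on the work surface. World frame = base frame: x ahead of the robot, y to its left, z up, the work surface at z = 0. Lengths are in mm, angles in rad, forces in N, time in s.
With the tool pointing down it reaches from about 275 to 1000 mm from the base axis. Payload 8.4 kg.
Tool frame: the origin (TCP) lies at the very end of the fingers, on their centre line; the grasp point (between the pads) lies 19 mm behind it; z points along the fingers, y is the direction in which the jaws open and shut (so a half turn about z gives the same grasp; the last joint's range is limited). The gripper opens to 85 mm and grips with 20 to 120 N. Pads are 22 mm wide; open, the fingers measure 114 mm over their backs; the gripper's body (76 mm by 85 mm) begins 54 mm behind the grasp point. The pads swing forward as they close: fully open they stand 13 mm farther back than shut.
Start: joints at [1.322, 0.353, 1.633, -0, 1.155, -0.002], TCP at [152.687, 606.065, 231.281] pointing down, gripper open.
Joint ranges: [-2.63, 2.63], [-0.92, 2.1], [0.06, 2.66], [-1.3, 4.44], [0, 2.69], [-3.02, 3.02]. Speed limits (rad/s): [2.22, 2.22, 2.79, 3.14, 3.14, 3.14].

### API

Orientations are given as [roll, pitch, yaw] about the fixed x, y, z axes, in that order (R = Rz(yaw) Ry(pitch) Rx(roll)).
In Python, from rig import readout, grab_frame, calibration, r gives the robot as it stands. The module is installed in compiled form; this text tells all that it offers.
- The arm moves only by the tool play_rows, never from a script. Its argument "rows" is a list of rows, each a list of 3 entries, a list of its own where there are three numbers: the closure in counts, from 0 (fully open) to 255 (shut), then the shift along the tool's x, y, z in cm, then the turn, a rotation vector about the tool's x, y, z in rad. In form: [[gripper, [dx, dy, dz], [rx, ry, rz]], ...]. A call has 1 to 12 rows; each row is the pose to reach, as a shift and turn from the pose commanded when the call began, along the tool's axes at that moment; what a row does not reach only later rows make up. A row lasts 1/12 s, in which the tool goes at most 41.7 mm and 7.16 degrees, less where a joint would pass 70% of its speed; a pose out of reach is approached as far as the arm can. A call with a gripper value outside its range is refused whole. The fingers move at their own pace and stop on an object; "squeeze" is the grip in N (left out, the last holds). Time passes only in rows, so rows that repeat a pose let the fingers close. It gives the time, the measured TCP pose, the force and the opening at its end, in the units of the state.
- readout.sense(): the state, without advancing time (a new reading comes with each control period).
- grab_frame(name): name is "scene" or "side" or "wrist"; returns (picture, depth): 400x640x3 uint8, red, green, blue; 400x640 float32, mm along the optical axis (not along the pixel's ray), 0 where there is no reading.
- calibration(name): a dict with "vfov" (degrees; the focal length in pixels is half the picture's height over the tangent of half this angle, whatever the lens; pixels are square), "cx", "cy" (the principal point, pixels), "cam_to_world" (4x4, takes a point from camera to world coordinates). Camera axes: x right, y down, z forward; pixel columns grow to the right and rows downward; lengths in mm; the calibration is good to about 2 mm. A picture is of the moment at which its call begins: read the wrist's pose just before it. calibration takes no time and is no camera call; for the wrist camera it gives the pose at the moment of the call.
- r.sign_off(): hands the job in, once; it reports no verdict.
The state is a dict: "clock": time; "qpos": joint angles; "qvel": joint speeds; "joint_efforts": joint torques, N m; "eef_pos": TCP position; "tcp_rot": TCP orientation; "contact_force": force on the tool from outside, world axes, zero at the start; "wrist_torque": the same for the moment, N m; "opening": opening from 0.0 (shut) to 1.0 (fully open).
Only numpy, scipy, OpenCV 4.12 (cv2) and the standard library are available. Lean on these libraries where they do the work, as an engineer would, in place of code of your own. Each camera call takes 0.05 s, during which the arm holds its last target.

### The job

The three culture dishes have drained in the wire rack. Stack them on the seat of the jar base, the deep dish first and the two shallow ones on top of it, lids up, every foot sitting fully home in the ring beneath it. Set each one down gently, do not drop or force it, let go of the stack and leave everything else on the bench where it is.

Things in the scene. Friction and masses are not known exactly. Their poses are not given: they have to be found in the camera images.
- rack: the draining rack, fixed: bent 4 mm wire on a drip tray (125 x 310 mm). Three cradles along its y axis at y = -105, 0, +105 mm hold one dish each (which one where varies), the centre of its underside 52 mm above the bench at x = 0. Dishes lean back to its +x side, lids outwards: a dish's z axis is tilted 50 deg from vertical to the rack's -x. Origin: middle of the row, on the bench.
- rack_mid (a point): the middle cradle of the rack, where the underside centre of its dish lies. In each cradle the lid's rim rests on two upturned wire ends and the underside on two sloping wires, all within 20 mm of the cradle's middle; left and right of a dish is free (39 mm to the next one). Two long wires run along y behind the dishes, by their upper and lower edges; the highest wire is 80 mm above the bench.
- jar_base: the base of the culture jar, fixed: a round metal plate, 156 mm across, 12 mm thick, with a rubber gasket and three small clamp lugs at its rim (94 mm from the centre), and in the middle a raised round seat. Origin: its centre, on the bench.
- seat (a point): centre of the flat of the seat on the jar base: 67 mm across, 18 mm above the bench, with a locating ring like that on the lids (3 mm high, 58 mm across inside, 64 mm outside) that takes the foot of the lowest dish with 1.5 mm to spare all round.
- deep_mid (a point): centre of the deep dish, on its axis 15 mm above the underside, z axis out through the lid. A round closed dish of clouded off-white plastic, 30 mm high, about 75 g: a foot 55 mm across (lowest 6 mm), above it a plain round lid 66 mm across and 24 mm tall; hold it across the lid. The dish below is as wide, so fingers must not reach below the lid's lower edge when it is set down.
- deep_foot (a point): centre of the underside of the deep dish's foot (55 mm across, 6 mm high, sharp-edged)
- deep_top (a point): centre of the top face of the deep dish's lid, 30 mm above its underside. Round it stands the stacking ring, 3 mm high, 58 mm across inside and 64 mm outside, which takes the foot of the next dish with 1.5 mm to spare all round.
- deep: the deep dish itself; origin at the centre of its underside, z axis out through the lid
- flat1_mid (a point): centre of the first shallow dish, on its axis 10 mm above the underside, z axis out through the lid. A round closed dish of clouded off-white plastic, 20 mm high, about 45 g: a foot 55 mm across (lowest 6 mm), above it a plain round lid 66 mm across and 14 mm tall; hold it across the lid. The dish below is as wide, so fingers must not reach below the lid's lower edge when it is set down.
- flat1_foot (a point): centre of the underside of the first shallow dish's foot (55 mm across, 6 mm high, sharp-edged)
- flat1_top (a point): centre of the top face of the first shallow dish's lid, 20 mm above its underside. Round it stands the stacking ring, 3 mm high, 58 mm across inside and 64 mm outside, which takes the foot of the next dish with 1.5 mm to spare all round.
- flat1: the first shallow dish itself; origin at the centre of its underside, z axis out through the lid
- flat2_mid (a point): centre of the second shallow dish, on its axis 10 mm above the underside, z axis out through the lid. A round closed dish of clouded off-white plastic, 20 mm high, about 45 g: a foot 55 mm across (lowest 6 mm), above it a plain round lid 66 mm across and 14 mm tall; hold it across the lid. The dish below is as wide, so fingers must not reach below the lid's lower edge when it is set down.
- flat2_foot (a point): centre of the underside of the second shallow dish's foot (55 mm across, 6 mm high, sharp-edged)
- flat2_top (a point): centre of the top face of the second shallow dish's lid, 20 mm above its underside. Round it stands the stacking ring, 3 mm high, 58 mm across inside and 64 mm outside, which takes the foot of the next dish with 1.5 mm to spare all round.
- flat2: the second shallow dish itself; origin at the centre of its underside, z axis out through the lid
- dome: bystander: the clear dome cover of the jar, 148 mm wide and 178 mm tall with its knob, standing upright at the side; origin on its underside
- big_dishes: bystander: two larger culture dishes (100 mm wide) one on the other, 36 mm high together; origin on the underside
- spare_lid: bystander: an empty dish lid, 66 mm wide and 13 mm high, lying upside down on the bench; not part of the job; origin on its underside
- forceps: bystander: steel forceps, 130 mm long, lying flat, about 8 mm high; origin at the middle, on the bench
- timer: bystander: a pocket timer, 50 x 68 x 20 mm; origin on its underside
- tape: bystander: a roll of label tape, 84 mm wide and 19 mm high; origin on its underside
- marker: bystander: a marker pen, 122 mm long, 15 mm high; origin at the middle, on the bench
- tube_rack: bystander: a rack of test tubes, 75 x 190 mm, 88 mm high; origin on its underside

How it is judged:
By the outcome, as a careful person would: the job done as asked, in the order asked, and still so for the second after the job is handed in, with the robot touching nothing.
It also fails if it takes over 72 s, if anything falls off the work surface, if the arm or the gripper's body presses on something with over 40 N, if the wrist force passes 120 N, or if a joint passes its speed limit or range.

## Working session

There is one attempt and no reset: what is moved stays moved. The work goes in short steps, Python scripts to look and compute and a tool call to move; the robot and the scene stay as the last step left them, time stands still between calls to the robot, and variables do not carry over. Pictures are saved under pics/ and viewed, and the job is handed in when it is done.

Besides the shell and the picture viewer there is one more tool, called after "Emit:" by a JSON object that holds its "fn" and its "kwargs", one argument or row to a line. play_rows: Moves the arm, as the interface text tells. Its arguments: {"type":"object","properties":{"rows":{"type":"array"},"squeeze":{"type":"number"}},"required":["rows"]}

```bash
mkdir -p pics; ls; cat > h.py <<'E'
import numpy as np, cv2
from rig import readout, grab_frame, calibration, r
from scipy.spatial.transform import Rotation as R
def snap(name,out):
    c=calibration(name); p,d=grab_frame(name)
    cv2.imwrite('pics/%s.png'%out,p[:,:,::-1]); np.savez('pics/%s.npz'%out,p=p,d=d,T=c['cam_to_world'],v=c['vfov'],cx=c['cx'],cy=c['cy'])
    return p,d,c
def load(out):
    z=np.load('pics/%s.npz'%out); return z
def cloud(z):
    d=z['d'];h,w=d.shape;f=h/2/np.tan(np.radians(float(z['v']))/2)
    u,v=np.meshgrid(np.arange(w),np.arange(h))
    P=np.stack([(u-z['cx'])/f*d,(v-z['cy'])/f*d,d,np.ones_like(d)],-1)@z['T'].T
    P=P[...,:3].copy();P[d==0]=np.nan
    return P
def tool(s=None):
    s=s or readout.sense()
    return np.array(s['eef_pos']),R.from_euler('xyz',s['tcp_rot'])
E
python3 - <<'E'
from h import *
print(readout.sense())
for n in('scene','side','wrist'):
    p,d,c=snap(n,n+'0'); print(n,c)
E
```

```text
pics
{'clock': 0.0, 'qpos': array([ 1.32163723e+00,  3.53668814e-01,  1.63415326e+00, -2.51853508e-05,
        1.15516505e+00, -2.38397449e-03]), 'qvel': array([ 0.00028606, -0.00048593, -0.00185045, -0.00033561,  0.00115864,
       -0.00091988]), 'joint_efforts': array([-3.22758551e-04, -6.05263138e+01, -3.42056966e+01, -1.47295386e-04,
        9.35414282e-03,  4.38591158e-06]), 'eef_pos': array([152.55411803, 605.60406637, 230.54057933]), 'tcp_rot': array([-3.14019813e+00,  1.97024628e-05,  2.89482773e+00]), 'contact_force': array([-0.46496252, -0.49313289, -0.22345072]), 'wrist_torque': array([-0.08981945,  0.02693003, -0.01433078]), 'opening': 1.0006069323764029}
scene {'vfov': 54.15550209765034, 'cx': 318.4862305145963, 'cy': 198.47348722732485, 'cam_to_world': array([[ 7.84662232e-01,  5.12137207e-01, -3.49314561e-01,
         9.28860689e+02],
       [ 6.19897260e-01, -6.43018013e-01,  4.49727942e-01,
        -5.82304404e+02],
       [ 5.70685697e-03, -5.69423670e-01, -8.22024401e-01,
         9.46701858e+02],
       [ 0.00000000e+00,  0.00000000e+00,  0.00000000e+00,
         
[... 202 characters left out ...]

       [-7.20350754e-01, -4.27949835e-01,  5.45851381e-01,
        -9.20680201e+02],
       [-1.35404778e-03, -7.86102506e-01, -6.18094666e-01,
         9.67449395e+02],
       [ 0.00000000e+00,  0.00000000e+00,  0.00000000e+00,
         1.00000000e+00]])}
wrist {'vfov': 70.85208062285602, 'cx': 320.4084376757176, 'cy': 193.32212048642762, 'cam_to_world': array([[ 2.43686908e-01,  9.35903356e-01,  2.54365089e-01,
         8.76662219e+01],
       [ 9.69852867e-01, -2.34763628e-01, -6.53563700e-02,
         6.21638379e+02],
       [-1.45157483e-03,  2.62623203e-01, -9.64897376e-01,
         3.72937677e+02],
       [ 0.00000000e+00,  0.00000000e+00,  0.00000000e+00,
         1.00000000e+00]])}
```

View pics/scene0.png

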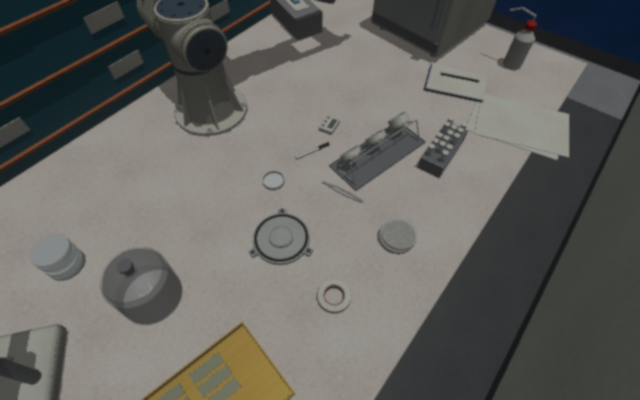

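View pics/side0.png

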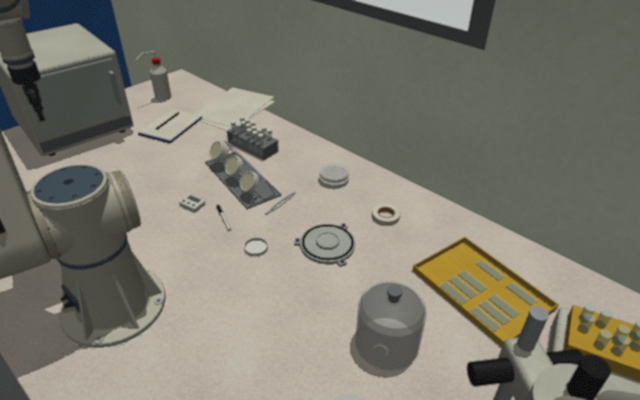

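View pics/wrist0.png

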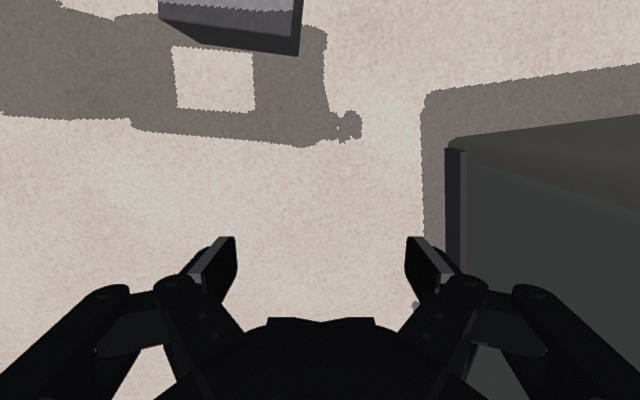

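The scene view shows the rack at about (378,155) with three leaning dishes and the jar base at (282,238). In the side view they are at (242,180) and (328,243). Next I'll measure both.

```bash
python3 - <<'E'
from h import *
for n,(x0,y0,x1,y1) in(('scene0',(320,100,440,200)),('side0',(190,125,290,215))):
    z=load(n);P=cloud(z)
    c=cv2.resize(z['p'][y0:y1,x0:x1],None,fx=6,fy=6,interpolation=cv2.INTER_CUBIC)[:,:,::-1]
    cv2.imwrite('pics/crop_%s.png'%n,c)
for n,pts in(('scene0',[(282,238),(282,216),(330,176),(345,187),(424,143),(380,120),(397,236),(450,150)]),('side0',[(328,243),(328,225),(206,163),(248,207),(281,198),(233,160)])):
    P=cloud(load(n))
    for u,v in pts: print(n,u,v,P[v,u].round(1))
E
```

```text
scene0 282 238 [ 535.8 -235.7   13.7]
scene0 282 216 [ 487.7 -181.4   10.4]
scene0 330 176 [5.024e+02 2.320e+01 4.000e-01]
scene0 345 187 [563.3  17.6   1. ]
scene0 424 143 [659.5 324.7  -0.8]
scene0 380 120 [487.9 324.8  -1.7]
scene0 397 236 [780.4 -49.3  36.1]
scene0 450 150 [756.3 272.   78.8]
side0 328 243 [ 519.5 -243.6   18.5]
side0 328 225 [ 578.  -190.1   16.2]
side0 206 163 [537.4 347.1   4.2]
side0 248 207 [478.5  52.9   6. ]
side0 281 198 [nan nan nan]
side0 233 160 [548.9 201.7  77.5]
```

View pics/crop_scene0.png

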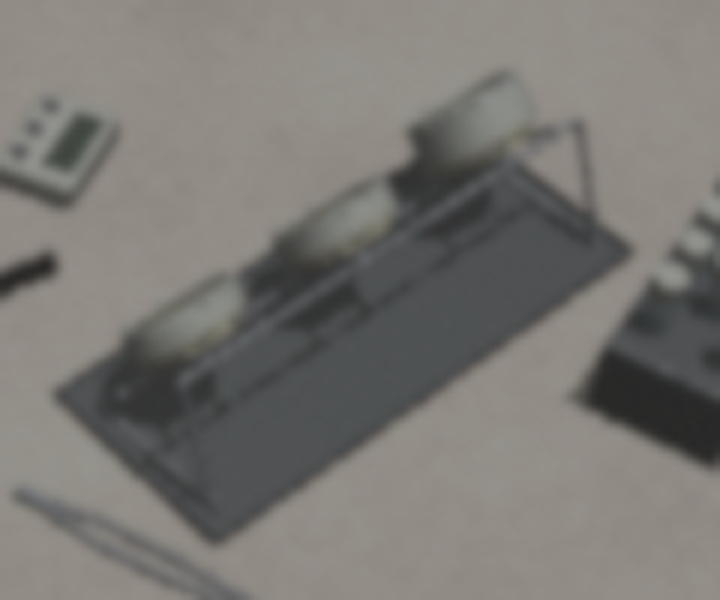

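View pics/crop_side0.png

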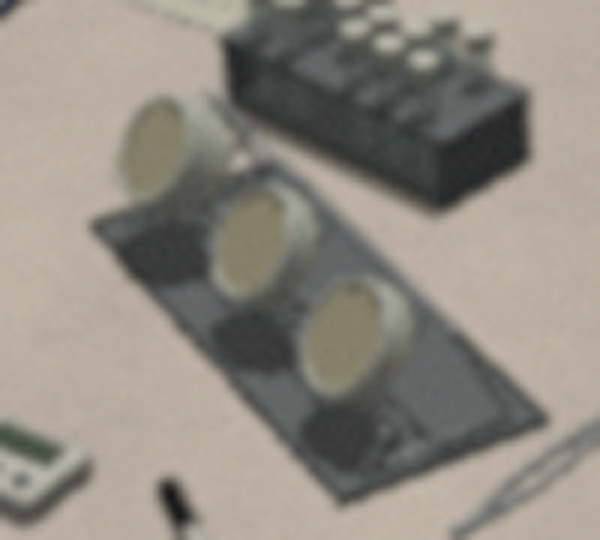

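```bash
cat >> h.py <<'E'
def ray(z,u,v,h):
    f=200/np.tan(np.radians(float(z['v']))/2)
    d=z['T'][:3,:3]@np.array([(u-z['cx'])/f,(v-z['cy'])/f,1]);o=z['T'][:3,3]
    return o+d*(h-o[2])/d[2]
E
python3 - <<'E'
from h import *
z=load('scene0')
for u,v in((55,395),(215,545),(632,250)): print(ray(z,320+u/6-.5,100+v/6-.5,3).round(1))
z=load('side0')
for u,v in((90,225),(340,505),(548,418)): print(ray(z,190+u/6-.5,125+v/6-.5,3).round(1))
# seat ellipse: jar plate in scene
for n,c in(('scene0',(282,238)),('side0',(328,243))):
    z=load(n);P=cloud(z);g=cv2.cvtColor(z['p'],cv2.COLOR_RGB2GRAY)
    cv2.imwrite('pics/jar_%s.png'%n,cv2.resize(z['p'][c[1]-40:c[1]+40,c[0]-45:c[0]+45],None,fx=7,fy=7,interpolation=cv2.INTER_CUBIC)[:,:,::-1])
# wrist: fingertips depth, in tool frame
z=load('wrist0');P=cloud(z);p,Rt=tool()
for u,v in((225,240),(229,245),(412,245),(418,240),(232,262),(408,262)): print(u,v,Rt.inv().apply(P[v,u]-p).round(1))
T=z['T'];print('cam in tool',Rt.inv().apply(T[:3,3]-p).round(1),(Rt.inv()*R.from_matrix(T[:3,:3])).as_matrix().round(3))
E
```

```text
[474.7  52.4   3. ]
[595.4  25.5   3. ]
[658.7 329.9   3. ]
[538.5 357.6   3. ]
[471.5  53.7   3. ]
[596.   30.4   3. ]
225 240 [ 11.1 -45.3 -20.9]
229 245 [  9.2 -43.2 -22.1]
412 245 [  8.9  42.3 -21.4]
418 240 [ 11.6  44.8 -21.7]
232 262 [ -0.9 -43.3 -19.9]
408 262 [ -1.4  42.1 -18.8]
cam in tool [  66.8   -0.6 -142.2] [[ 0.001 -0.965 -0.263]
 [ 1.     0.001 -0.   ]
 [ 0.    -0.263  0.965]]
```

```bash
python3 -c "
import cv2,numpy as np
a=cv2.imread('pics/jar_scene0.png');b=cv2.imread('pics/jar_side0.png');cv2.imwrite('pics/jar2.png',cv2.resize(np.vstack([a,b]),None,fx=.53,fy=.53))"
```

```text
(no output)
```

View pics/jar2.png

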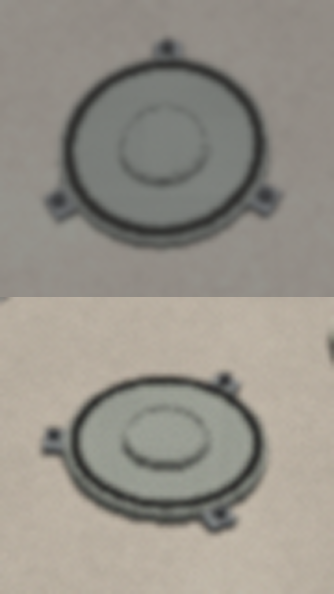

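```bash
cat >> h.py <<'E'
def frame(yaw,tilt):
    # camera-below frame: approach heading yaw (rad), tilt from straight down (rad)
    e=np.array([np.cos(yaw),np.sin(yaw),0]);k=np.array([0,0,1.])
    z=np.sin(tilt)*e-np.cos(tilt)*k; x=-(np.cos(tilt)*e+np.sin(tilt)*k)
    return R.from_matrix(np.stack([x,np.cross(z,x),z],1))
def rel(p,Rt):
    p0,R0=tool(); print('dcm',(R0.inv().apply(np.array(p)-p0)/10).round(2).tolist(),'rv',(R0.inv()*Rt).as_rotvec().round(4).tolist())
E
python3 - <<'E'
from h import *
F=frame(-.2056,np.radians(50)); print(F.as_matrix().round(3))
rel([460,214,143],F)
E
```

```text
[[-0.629  0.204  0.75 ]
 [ 0.131  0.979 -0.156]
 [-0.766  0.    -0.643]]
dcm [-39.38, -30.47, 8.8] rv [-0.0189, -0.8726, -0.0381]
```

Emit:
{"fn": "play_rows", "kwargs": {
  "rows": [
    [0,[-39.4,-30.5,8.8],[-0.019,-0.873,-0.038]],
    [0,[-39.4,-30.5,8.8],[-0.019,-0.873,-0.038]],
    [0,[-39.4,-30.5,8.8],[-0.019,-0.873,-0.038]],
    [0,[-39.4,-30.5,8.8],[-0.019,-0.873,-0.038]],
    [0,[-39.4,-30.5,8.8],[-0.019,-0.873,-0.038]],
    [0,[-39.4,-30.5,8.8],[-0.019,-0.873,-0.038]],
    [0,[-39.4,-30.5,8.8],[-0.019,-0.873,-0.038]],
    [0,[-39.4,-30.5,8.8],[-0.019,-0.873,-0.038]],
    [0,[-39.4,-30.5,8.8],[-0.019,-0.873,-0.038]],
    [0,[-39.4,-30.5,8.8],[-0.019,-0.873,-0.038]],
    [0,[-39.4,-30.5,8.8],[-0.019,-0.873,-0.038]],
    [0,[-39.4,-30.5,8.8],[-0.019,-0.873,-0.038]]
  ]
}}

```text
clock: 1.15
eef_pos: [430.1, 245.0, 177.1]
tcp_rot: [-3.107, 0.839, 2.935]
contact_force: [-0.6, 0.8, 0.2]
opening: 0.998
```

```bash
python3 - <<'E'
from h import *
print(readout.sense()['qpos'].round(3))
rel([460,214,143],frame(-.2056,np.radians(50)))
E
```

```text
[ 1.031  0.228  2.314 -1.295  0.836  0.724]
dcm [0.16, -2.26, 5.01] rv [-0.0346, -0.034, 0.0001]
```

```bash
cat > log.py <<'E'
import json,os
from h import *
def log():
    s=readout.sense()
    L=json.load(open('log.json')) if os.path.exists('log.json') else []
    L.append([list(map(float,s['qpos'])),list(map(float,s['eef_pos'])),list(map(float,s['tcp_rot']))]);json.dump(L,open('log.json','w'))
E
python3 - <<'E'
import json
from log import *
json.dump([[[1.32163723,.353668814,1.63415326,-2.5e-5,1.15516505,-.00238397],[152.554,605.604,230.5406],[-3.14019813,2e-5,2.89482773]]],open('log.json','w'))
log()
L=json.load(open('log.json'))
rz=lambda a:R.from_euler('z',a);ry=lambda a:R.from_euler('y',a)
for s4 in(1,-1):
  for s6 in(1,-1):
    A=[]
    for q,p,e in L:
        M=rz(q[0])*ry(q[1]+q[2])*rz(s4*q[3])*ry(q[4])*rz(s6*q[5])
        A.append(M.inv()*R.from_euler('xyz',e))
    print(s4,s6,[np.round(a.as_rotvec(),4) for a in A])
snap('wrist','w1')
E
```

```text
1 1 [array([ 0.    , -0.    ,  1.5708]), array([-0.    ,  0.    ,  1.5708])]
1 -1 [array([ 0.   , -0.   ,  1.566]), array([-0.    ,  0.    ,  3.0179])]
-1 1 [array([ 0.    , -0.    ,  1.5708]), array([ 0.1002, -1.6184, -0.5989])]
-1 -1 [array([ 0.   , -0.   ,  1.566]), array([ 1.1412, -1.1412,  0.5254])]
```

View pics/w1.png

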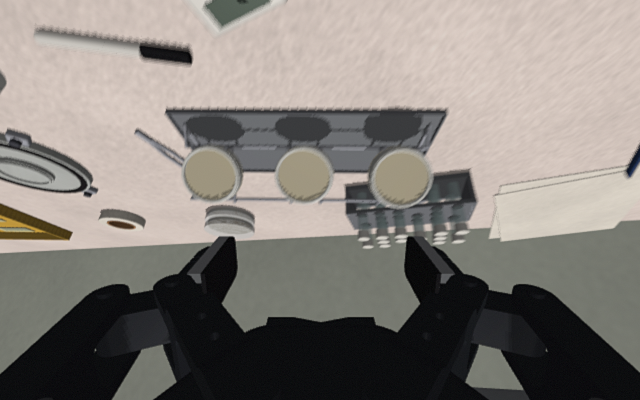

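The wrist view shows the three lids almost face-on: (212,174), (304,174) and (401,178). The right one looks largest, so it should be the deep dish. Next I'll measure their faces.

```bash
cat >> h.py <<'E'
def lids(z,seeds,rad=40):
    P=cloud(z);hsv=cv2.cvtColor(z['p'],cv2.COLOR_RGB2HSV);out=[]
    f=200/np.tan(np.radians(float(z['v']))/2);T=z['T']
    for (u,v) in seeds:
        c=z['p'][v-3:v+4,u-3:u+4].reshape(-1,3).mean(0)
        m=(np.abs(z['p'].astype(float)-c).max(2)<16).astype(np.uint8)
        n,l=cv2.connectedComponents(m); mm=(l==l[v,u]).astype(np.uint8)
        cs,_=cv2.findContours(mm,cv2.RETR_EXTERNAL,cv2.CHAIN_APPROX_NONE)
        ct=cv2.convexHull(max(cs,key=cv2.contourArea)); E=cv2.fitEllipse(ct)
        er=cv2.erode(mm,np.ones((5,5)))>0
        Q=P[er];Q=Q[~np.isnan(Q[:,0])];
        c0=np.median(Q,0);Q=Q[np.linalg.norm(Q-c0,axis=1)<40];c0=Q.mean(0);nrm=np.linalg.svd(Q-c0,full_matrices=False)[2][2]
        d=T[:3,:3]@np.array([(E[0][0]-z['cx'])/f,(E[0][1]-z['cy'])/f,1]);o=T[:3,3]
        if nrm@d>0:nrm=-nrm
        X=o+d*((c0-o)@nrm)/(d@nrm)
        dist=np.linalg.norm(X-o)
        out.append((X,nrm)); print((u,v),'ell',np.round(E,1) if 0 else [np.round(E[0],1),np.round(E[1],1)],'diam',round(max(E[1])*((X-o)@T[:3,2])/f,1),'centre',X.round(1),'n',nrm.round(3),'npts',len(Q),'cpts',c0.round(1))
    return out
E
python3 - <<'E'
from h import *
z=load('w1')
o=lids(z,[(212,174),(304,174),(401,178)])
yaw=-.2056
c=np.array([np.cos(yaw),np.sin(yaw)]);s=np.array([-np.sin(yaw),np.cos(yaw)])
for X,n in o: print('rackframe',((X[:2]-[566.5,192])@c).round(1),((X[:2]-[566.5,192])@s).round(1),X[2].round(1),'tilt',np.degrees(np.arccos(n[2])),np.degrees(np.arctan2(-n[1],-n[0])))
for h in (20,30): print(h,'expected top',[-h*.766,52+h*.643])
E
```

```text
(212, 174) ell [array([209.8, 173.9]), array([45.3, 52. ])] diam 58.1 centre [517.9  94.3  65. ] n [-0.749  0.16   0.643] npts 1361 cpts [517.1  94.1  64.1]
(304, 174) ell [array([302.6, 174.9]), array([47.4, 52.2])] diam 57.8 centre [539.7 195.9  65.2] n [-0.751  0.161  0.64 ] npts 1416 cpts [539.  196.8  64.2]
(401, 178) ell [array([401.5, 177.8]), array([48., 60.])] diam 63.7 centre [554.6 301.3  71.9] n [-0.749  0.161  0.643] npts 1553 cpts [553.5 301.1  70.6]
rackframe -27.6 -105.6 65.0 tilt 49.990788528642675 -12.085918402378443
rackframe -27.1 -1.6 65.2 tilt 50.17605258961458 -12.131581079536554
rackframe -33.9 104.6 71.9 tilt 50.01859543612152 -12.106860461970518
20 expected top [-15.32, 64.86]
30 expected top [-22.98, 71.28999999999999]
```

```bash
cat > kin.py <<'E'
import json
from h import *
from scipy.optimize import least_squares
rz=lambda a:R.from_euler('z',a);ry=lambda a:R.from_euler('y',a)
def cols(q):
    A=rz(q[0]);B=A*ry(q[1]);C=A*ry(q[1]+q[2]);D=C*rz(q[3])*ry(q[4])
    return np.stack([A.apply([1,0,0]),A.apply([0,0,1]),B.apply([0,0,1]),C.apply([0,0,1]),D.apply([0,0,1]),C.apply([1,0,0])],1)
def fit(nc=5):
    L=json.load(open('log.json'))
    M=np.vstack([cols(q)[:,:nc] for q,p,e in L]);y=np.hstack([p for q,p,e in L])
    x,res,rk,sv=np.linalg.lstsq(M,y,rcond=None); return x,np.abs(M@x-y).max(),sv
def fk(q,x): return cols(q)[:,:len(x)]@x, rz(q[0])*ry(q[1]+q[2])*rz(q[3])*ry(q[4])*rz(q[5]+np.pi/2)
LO=np.array([-2.63,-.92,.06,-1.3,0,-3.02]);HI=np.array([2.63,2.1,2.66,4.44,2.69,3.02])
def ik(p,Rt,x,q0):
    def f(q):
        pp,RR=fk(q,x); return np.r_[(pp-p)/100,(Rt.inv()*RR).as_rotvec()]
    s=least_squares(f,np.clip(q0,LO+1e-3,HI-1e-3),bounds=(LO,HI)); return s.x,np.abs(s.fun).max()
E
python3 - <<'E'
from kin import *
for nc in(5,6): print(fit(nc))
x=fit(5)[0]
n=frame(-.2112,np.radians(50)).as_matrix()[:,2]*-1
for nm,c in(('deep',(576.9,295.8,52.3)),('mid',(554.9,193.1,52.3)),('near',(532.9,90.4,52.3))):
    for tilt in(50,40,30,20):
        F=frame(-.2112,np.radians(tilt)); t=F.as_matrix()[:,2]
        for st in(0,60):
            best=min((ik(np.array(c)+n*14-t*st,F,x,q0) for q0 in([.9,.4,2.2,-1.2,.8,.7],[.5,.4,2.2,4.2,1.2,-1],[.5,.4,2.2,3.2,1.2,-1],[.5,.8,1.5,-.5,.8,.7])),key=lambda a:a[1])
            print(nm,tilt,st,best[0].round(2),round(best[1],4))
E
```

```text
(array([-96.12394341, -34.28119321, 847.31794925, 467.74523698,
       340.59770886]), np.float64(1.453670959422766), array([2.49125865, 1.79606001, 0.70714944, 0.25417602, 0.05597314]))
(array([ 25.01510034, 370.15240851, 500.64919094, 498.85186925,
       340.59770886,  72.86600458]), np.float64(1.453670959422908), array([2.69002930e+00, 2.01331190e+00, 7.24473435e-01, 3.53621985e-01,
       2.45779018e-01, 4.03403306e-18]))
deep 50 0 [0.84 0.49 2.31 4.44 0.75 1.17] 0.0388
deep 50 60 [ 0.92  0.41  2.18 -1.3   0.77  0.69] 0.0947
deep 40 0 [ 0.77  0.44  2.15 -1.3   0.57  0.56] 0.0444
deep 40 60 [ 0.84  0.37  2.18 -1.28  0.62  0.58] 0.0
deep 30 0 [ 0.7   0.42  2.1  -1.01  0.48  0.22] 0.0
deep 30 60 [ 0.74  0.35  2.07 -0.86  0.57  0.09] 0.0
deep 20 0 [ 0.62  0.42  2.01 -0.53  0.52 -0.3 ] 0.0
deep 20 60 [ 0.65  0.36  1.97 -0.45  0.63 -0.37] 0.0
mid 50 0 [0.71 0.44 2.45 4.28 0.74 1.27] 0.0
mid 50 60 [0.81 0.36 2.45 4.44 0.74 1.16] 0.0125
mid 40 0 [0.63 0.39 2.36 4.44 0.51 1.  ] 0.0216
mid 40 60 [ 0.7   0.3   2.28 -1.3   0.54  0.5 ] 0.054
mid 30 0 [ 0.55  0.36  2.24 -1.21  0.38  0.3 ] 0.0
mid 30 60 [ 0.6   0.28  2.21 -0.96  0.46  0.08] 0.0
mid 20 0 [ 0.47  0.36  2.14 -0.56  0.42 -0.4 ] 0.0
mid 20 60 [ 0.5   0.29  2.09 -0.45  0.53 -0.49] 0.0
near 50 0 [0.5  0.41 2.59 3.95 0.77 1.44] 0.0
near 50 60 [0.61 0.31 2.59 4.15 0.73 1.3 ] 0.0
near 40 0 [0.42 0.34 2.47 4.15 0.47 1.13] 0.0
near 40 60 [0.49 0.24 2.46 4.44 0.45 0.88] 0.0046
near 30 0 [ 0.34  0.31  2.33 -1.3   0.27  0.22] 0.0296
near 30 60 [ 0.39  0.22  2.32 -1.07  0.33  0.02] 0.0
near 20 0 [ 0.28  0.32  2.24 -0.54  0.32 -0.59] 0.0
near 20 60 [ 0.3   0.23  2.19 -0.4   0.44 -0.71] 0.0
```

```bash
python3 - <<'E'
from h import *
rel([540.1,303.7,110.7],frame(-.2112,np.radians(30)))
z=load('w1');P=cloud(z);p,Rt=tool()
Q=Rt.inv().apply((P-p).reshape(-1,3)).reshape(P.shape)
m=(z['d']<250)&(np.abs(Q[...,1])<60)&(Q[...,2]>-60)
for lo,hi in((-25,-20),(-20,-16),(-16,-12),(-12,-8),(-8,0)):
    k=m&(Q[...,2]>lo)&(Q[...,2]<hi); print(lo,hi,k.sum(),Q[k][:6].round(0).tolist())
E
```

```text
dcm [-1.15, 8.46, 11.27] rv [-0.0309, 0.3171, -0.0029]
-25 -20 502 [[14.0, -46.0, -20.0], [14.0, -45.0, -20.0], [14.0, -45.0, -20.0], [14.0, -44.0, -20.0], [14.0, 44.0, -20.0], [15.0, 44.0, -21.0]]
-20 -16 284 [[14.0, -49.0, -17.0], [14.0, -49.0, -18.0], [14.0, -48.0, -19.0], [14.0, -47.0, -18.0], [14.0, -47.0, -18.0], [14.0, -47.0, -17.0]]
-16 -12 114 [[12.0, -43.0, -15.0], [12.0, -42.0, -14.0], [12.0, 43.0, -15.0], [11.0, -43.0, -14.0], [11.0, 43.0, -14.0], [11.0, -42.0, -15.0]]
-12 -8 0 []
-8 0 0 []
```

Emit:
{"fn": "play_rows", "kwargs": {
  "rows": [
    [55,[-1.15,8.46,11.27],[-0.031,0.317,-0.003]],
    [55,[-1.15,8.46,11.27],[-0.031,0.317,-0.003]],
    [55,[-1.15,8.46,11.27],[-0.031,0.317,-0.003]],
    [55,[-1.15,8.46,11.27],[-0.031,0.317,-0.003]],
    [55,[-1.15,8.46,11.27],[-0.031,0.317,-0.003]],
    [55,[-1.15,8.46,11.27],[-0.031,0.317,-0.003]],
    [55,[-1.15,8.46,11.27],[-0.031,0.317,-0.003]],
    [55,[-1.15,8.46,11.27],[-0.031,0.317,-0.003]]
  ],
  "squeeze": 30
}}

```text
clock: 1.87
eef_pos: [536.9, 307.4, 109.4]
tcp_rot: [3.141, 0.523, 2.933]
contact_force: [0.3, -1.0, 0.5]
opening: 0.787
```

```bash
python3 - <<'E'
from log import *
from kin import *
log(); print(readout.sense()['qpos'].round(3),readout.sense()['opening'])
for nc in(5,6): print(fit(nc))
rel([540.1,303.7,110.7],frame(-.2112,np.radians(30)))
p,Rt=tool()
snap('wrist','w2');z=load('w2');P=cloud(z)
Q=Rt.inv().apply((P-p).reshape(-1,3)).reshape(P.shape)
m=(z['d']<220)&(np.abs(Q[...,1])<60)&(Q[...,2]>-60)&(np.abs(Q[...,1])>25)
for lo,hi in((-16,-12),(-12,-8),(-8,0)):
    k=m&(Q[...,2]>lo)&(Q[...,2]<hi); print(lo,hi,k.sum(),Q[k][:6].round(0).tolist())
E
```

```text
[ 0.745  0.402  2.021 -0.857  0.568  0.085] 0.7867349817663742
(array([-57.9410583 , 166.28616693, 649.23345655, 485.80087693,
       338.16477313]), np.float64(13.850761915130079), array([3.08128148, 2.18243647, 0.81277953, 0.27398932, 0.0836347 ]))
(array([5.34714294e-01, 2.87609938e+02, 5.71014302e+02, 4.92415991e+02,
       3.40227853e+02, 5.80726842e+01]), np.float64(1.4532028535946893), array([3.29487471, 2.5008652 , 0.82783932, 0.35728584, 0.26707481,
       0.07192973]))
dcm [-0.4, -0.3, 0.08] rv [0.0026, -0.0005, 0.0026]
-16 -12 269 [[11.0, -40.0, -12.0], [11.0, -39.0, -12.0], [12.0, -38.0, -12.0], [12.0, -37.0, -13.0], [12.0, -36.0, -13.0], [11.0, -36.0, -12.0]]
-12 -8 180 [[11.0, -40.0, -10.0], [11.0, -40.0, -9.0], [11.0, -39.0, -11.0], [11.0, -39.0, -10.0], [11.0, -38.0, -10.0], [11.0, -38.0, -11.0]]
-8 0 31 [[8.0, -34.0, -7.0], [8.0, 33.0, -7.0], [8.0, -34.0, -7.0], [7.0, 33.0, -6.0], [7.0, -34.0, -7.0], [7.0, 33.0, -7.0]]
```

View pics/w2.png

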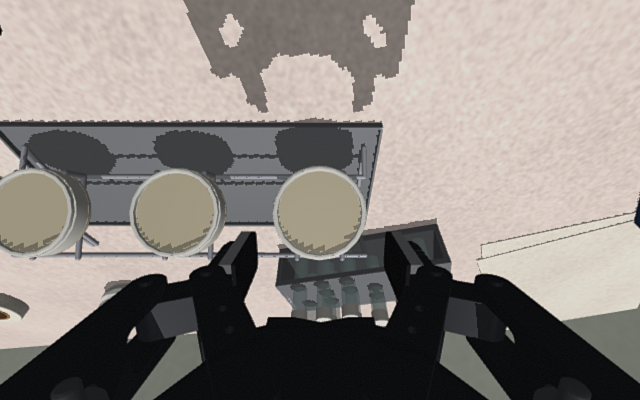

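Fingers in view; the deep dish's lid is at (320,212), the middle one at (177,212) and the near one at (32,212). Next I'll measure again from here.

```bash
cat >> h.py <<'E'
def rim(z,n,c0,u,v):
    """outer ring edge circle: bright wall; fit by casting contour of light pixels on lid plane"""
E
python3 - <<'E'
from h import *
z=load('w2')
o=lids(z,[(320,212),(177,212)])
for (X,n),h in zip(o,(30,20)): print('under',(X-h*n).round(1), (X-h*np.array([-.749,.1605,.643])).round(1))
a=z['p'][160:265,270:370]; cv2.imwrite('pics/w2c.png',cv2.resize(a,None,fx=5,fy=5,interpolation=cv2.INTER_NEAREST)[:,:,::-1])
E
```

```text
(320, 212) ell [array([319. , 210.8]), array([78.5, 83.5])] diam 57.9 centre [553.9 302.4  70.6] n [-0.749  0.161  0.643] npts 4160 cpts [553.1 302.7  69.6]
(177, 212) ell [array([174.2, 210.5]), array([72.8, 80.4])] diam 58.5 centre [539.2 197.7  64. ] n [-0.749  0.159  0.643] npts 3724 cpts [538.6 198.   63.2]
under [576.3 297.6  51.3] [576.3 297.6  51.3]
under [554.2 194.5  51.1] [554.2 194.5  51.1]
```

View pics/w2c.png

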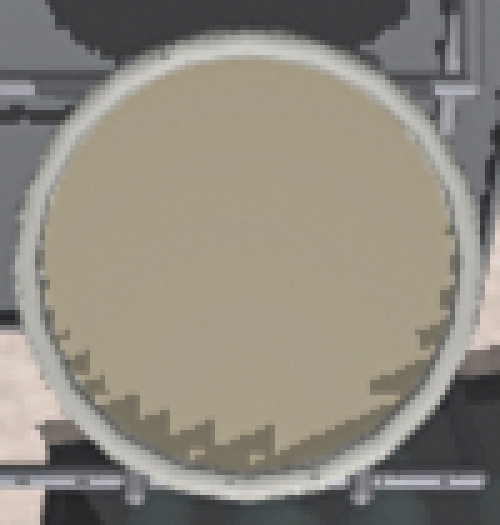

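```bash
python3 - <<'E'
from h import *
rel([568.4,299.3,53.7],frame(-.2112,np.radians(30)))
E
```

```text
dcm [-0.03, -0.18, 6.48] rv [0.0032, -0.0003, 0.0028]
```

Emit:
{"fn": "play_rows", "kwargs": {
  "rows": [
    [0,[0,-0.1,1.5],[0,0,0]],
    [0,[0,-0.18,3.0],[0,0,0]],
    [0,[-0.03,-0.18,4.5],[0,0,0]],
    [0,[-0.03,-0.18,5.5],[0,0,0]],
    [0,[-0.03,-0.18,5.8],[0,0,0]],
    [0,[-0.03,-0.18,5.8],[0,0,0]]
  ]
}}

```text
clock: 2.42
eef_pos: [565.9, 300.2, 59.3]
tcp_rot: [3.14, 0.523, 2.933]
contact_force: [-0.4, 0.1, -0.1]
opening: 0.999
```

```bash
python3 - <<'E'
from h import *
rel([568.4,299.3,53.7],frame(-.2112,np.radians(30)))
snap('wrist','w3');snap('wrist','w3')
rel([568.4,299.3,53.7],frame(-.2112,np.radians(30)))
print(readout.sense()['contact_force'])
E
```

```text
dcm [0.05, -0.04, 0.62] rv [0.0031, -0.0005, 0.0024]
dcm [0.11, -0.09, 0.68] rv [0.0041, 0.0002, 0.002]
[-1.16859851  0.72659795  0.1966331 ]
```

View pics/w3.png

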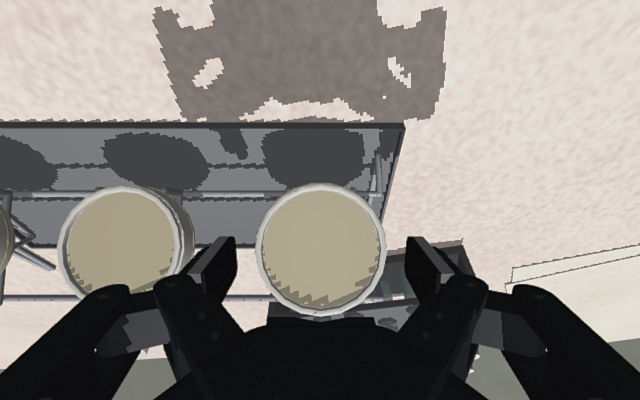

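```bash
cat >> h.py <<'E'
def lid2(z,u,v,n=None,h=None,vis=None):
    """lid disc by hue (shadow included); returns centre of top face & normal"""
    hsv=cv2.cvtColor(cv2.GaussianBlur(z['p'],(3,3),0),cv2.COLOR_RGB2HSV).astype(int)
    c=np.median(hsv[v-4:v+5,u-4:u+5].reshape(-1,3),0)
    m=((abs(hsv[...,0]-c[0])<8)&(abs(hsv[...,1]-c[1])<25)&(hsv[...,2]>c[2]*.55)&(hsv[...,2]<c[2]+12)).astype(np.uint8)
    m=cv2.morphologyEx(m,cv2.MORPH_OPEN,np.ones((3,3),np.uint8))
    k,l=cv2.connectedComponents(m);mm=(l==l[v,u]).astype(np.uint8)
    cs,_=cv2.findContours(mm,cv2.RETR_EXTERNAL,cv2.CHAIN_APPROX_NONE)
    ct=cv2.convexHull(max(cs,key=cv2.contourArea));E=cv2.fitEllipse(ct)
    P=cloud(z);er=cv2.erode(mm,np.ones((7,7)))>0;Q=P[er];Q=Q[~np.isnan(Q[:,0])];c0=np.median(Q,0);Q=Q[np.linalg.norm(Q-c0,axis=1)<35];c0=Q.mean(0)
    nr=np.linalg.svd(Q-c0,full_matrices=False)[2][2]
    f=200/np.tan(np.radians(float(z['v']))/2);T=z['T'];o=T[:3,3]
    d=T[:3,:3]@np.array([(E[0][0]-z['cx'])/f,(E[0][1]-z['cy'])/f,1])
    if nr@d>0:nr=-nr
    X=o+d*((c0-o)@nr)/(d@nr)
    # refine: hull points onto plane -> circle
    pts=ct[:,0,:]; D=(np.c_[(pts[:,0]-z['cx'])/f,(pts[:,1]-z['cy'])/f,np.ones(len(pts))])@T[:3,:3].T
    W=o+D*(((c0-o)@nr)/(D@nr))[:,None]
    e1=np.cross(nr,[0,0,1.]) if abs(nr[2])<.95 else np.cross(nr,[0,1.,0]);e1/=np.linalg.norm(e1);e2=np.cross(nr,e1)
    a=np.c_[(W-c0)@e1,(W-c0)@e2]
    keep=np.ones(len(a),bool)
    for _ in range(6):
        s=np.linalg.lstsq(np.c_[2*a[keep],np.ones(keep.sum())],(a[keep]**2).sum(1),rcond=None)[0];rr=np.sqrt(s[2]+s[:2]@s[:2])
        e=abs(np.linalg.norm(a-s[:2],axis=1)-rr);keep=e<max(.8,np.percentile(e,70))
    X2=c0+s[0]*e1+s[1]*e2
    if vis: im=z['p'][:,:,::-1].copy();cv2.drawContours(im,[ct],-1,(0,0,255),1);cv2.imwrite(vis,im)
    return X2,nr,rr,X
E
python3 - <<'E'
from h import *
z=load('w3');p,Rt=tool()
X,n,rr,Xe=lid2(z,321,248,vis='pics/w3v.png')
print(X.round(1),n.round(3),rr,Xe.round(1),'under',(X-30*n).round(1))
print('in tool: top',Rt.inv().apply(X-p).round(1),'s20',Rt.inv().apply(X-10*n-p).round(1),'n',Rt.inv().apply(n).round(3))
z=load('w2');X,n,rr,Xe=lid2(z,320,212);print(X.round(1),n.round(3),rr,Xe.round(1),'under',(X-30*n).round(1))
E
```

```text
[554.3 302.4  71.1] [-0.749  0.16   0.643] 28.536856286579955 [554.6 302.3  71.5] under [576.8 297.6  51.8]
in tool: top [  4.9  -0.7 -15.5] s20 [ 1.4 -0.7 -6.1] n [ 0.341  0.004 -0.94 ]
[554.3 302.4  71.1] [-0.749  0.161  0.643] 28.537203319688285 [554.5 302.4  71.4] under [576.8 297.6  51.8]
```

View pics/w3v.png

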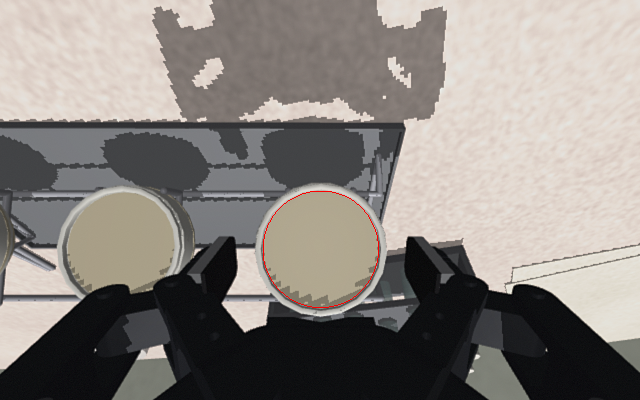

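Emit:
{"fn": "play_rows", "kwargs": {
  "rows": [
    [0,[0.12,-0.06,0.4],[0,0,0]],
    [0,[0.12,-0.06,0.68],[0,0,0]],
    [40,[0.12,-0.06,0.68],[0,0,0]],
    [65,[0.12,-0.06,0.68],[0,0,0]],
    [90,[0.12,-0.06,0.68],[0,0,0]],
    [90,[0.12,-0.06,0.68],[0,0,0]],
    [90,[0.12,-0.06,0.68],[0,0,0]],
    [90,[0.12,-0.06,0.68],[0,0,0]]
  ],
  "squeeze": 40
}}

```text
clock: 3.18
eef_pos: [568.5, 299.5, 53.5]
tcp_rot: [3.139, 0.524, 2.932]
contact_force: [-4.6, -0.4, 6.0]
opening: 0.758
```

```bash
python3 - <<'E'
from h import *
p,Rt=tool();s=readout.sense();print(s['clock'],s['opening'],s['contact_force'],p)
snap('wrist','w4');z=load('w4');P=cloud(z)
X,n,rr,Xe=lid2(z,321,265,vis='pics/w4v.png')
print(X.round(1),n.round(3),rr,Xe.round(1),'under',(X-30*n).round(1))
print('in tool: top',Rt.inv().apply(X-p).round(1),'s20',Rt.inv().apply(X-10*n-p).round(1),'n',Rt.inv().apply(n).round(3))
E
```

```text
3.1833 0.7580595613325576 [-4.63473526 -0.44126914  6.04679428] [568.48838555 299.48143977  53.50903853]
[554.3 302.   71.1] [-0.75   0.161  0.642] 28.568131256540404 [554.6 301.9  71.5] under [576.8 297.2  51.8]
in tool: top [  3.7  -0.4 -22.4] s20 [  0.2  -0.5 -13. ] n [ 0.343  0.005 -0.939]
```

View pics/w4v.png

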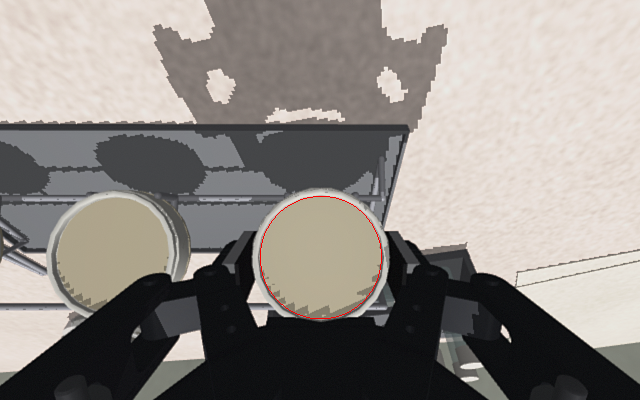

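```bash
python3 - <<'E'
from h import *
from kin import *
from log import log
log()
print(ray(load('scene0'),281.5,236.5,21).round(1),ray(load('side0'),327.7,240.7,21).round(1))
x,e,_=fit(6);print(x,e)
q=readout.sense()['qpos'];print(q.round(2))
for yaw in(-.2112,-.4,-.6,-.9,0,.3):
    for tgt in((525,-238,60),(525-100*np.cos(yaw),-238-100*np.sin(yaw),130)):
        for til in (-20,0):
            b=ik(np.array(tgt),frame(yaw,np.radians(til)),x,[-.4,.4,2,0,1.2,1]);print(yaw,np.round(tgt),til,b[0].round(2),round(b[1],4))
E
```

```text
[ 534.8 -235.8   21. ] [ 523.8 -238.5   21. ]
[  0.90860572 288.71177176 569.84175579 492.56225989 340.01155578
  58.24075379] 1.4615202462776722
[ 0.69  0.52  2.   -1.01  0.48  0.21]
-0.2112 [ 525 -238   60] -20 [-0.39  0.66  1.61 -0.06  1.22 -1.72] 0.0
-0.2112 [ 525 -238   60] 0 [-0.43  0.49  1.87  0.    0.78 -1.79] 0.0
-0.2112 [ 427. -217.  130.] -20 [-0.42  0.44  1.81 -0.08  1.24 -1.74] 0.0
-0.2112 [ 427. -217.  130.] 0 [-0.47  0.26  2.03  0.    0.85 -1.83] 0.0
-0.4 [ 525 -238   60] -20 [-0.42  0.66  1.6  -0.01  1.23 -1.59] 0.0
-0.4 [ 525 -238   60] 0 [-0.43  0.49  1.87 -0.    0.78 -1.6 ] 0.0
-0.4 [ 433. -199.  130.] -20 [-0.42  0.44  1.8  -0.01  1.24 -1.59] 0.0
-0.4 [ 433. -199.  130.] 0 [-0.43  0.26  2.04 -0.    0.85 -1.6 ] 0.0
-0.6 [ 525 -238   60] -20 [-0.45  0.66  1.61  0.05  1.22 -1.45] 0.0
-0.6 [ 525 -238   60] 0 [-0.43  0.49  1.87 -0.    0.78 -1.4 ] 0.0
-0.6 [ 442. -182.  130.] -20 [-0.43  0.44  1.81  0.06  1.24 -1.43] 0.0
-0.6 [ 442. -182.  130.] 0 [-0.39  0.26  2.03  0.    0.85 -1.36] 0.0
-0.9 [ 525 -238   60] -20 [-0.5   0.65  1.63  0.14  1.19 -1.25] 0.0
-0.9 [ 525 -238   60] 0 [-0.43  0.49  1.87  0.    0.78 -1.1 ] 0.0
-0.9 [ 463. -160.  130.] -20 [-0.44  0.44  1.81  0.16  1.21 -1.19] 0.0
-0.9 [ 463. -160.  130.] 0 [-0.33  0.28  2.01  0.    0.86 -1.  ] 0.0
0 [ 525 -238   60] -20 [-0.36  0.65  1.62 -0.13  1.2  -1.86] 0.0
0 [ 525 -238   60] 0 [-0.43  0.49  1.87  0.    0.78 -2.  ] 0.0
0 [ 425. -238.  130.] -20 [-0.41  0.44  1.81 -0.15  1.22 -1.91] 0.0
0 [ 425. -238.  130.] 0 [-0.51  0.27  2.02  0.    0.85 -2.08] 0.0
0.3 [ 525 -238   60] -20 [-0.59  0.44  2.08  0.65  0.46  3.02] 0.7098
0.3 [ 525 -238   60] 0 [-0.6   0.43  2.1   0.76  0.43  3.02] 0.4033
0.3 [ 429. -268.  130.] -20 [-0.76  0.27  2.08  0.42  0.74  3.02] 0.6388
0.3 [ 429. -268.  130.] 0 [-0.79  0.25  2.14  0.57  0.66  3.02] 0.3765
```

Emit:
{"fn": "play_rows", "kwargs": {
  "rows": [
    [90,[0,0,-0.5],[0,0,0]],
    [90,[0,0,-1.5],[0,0,0]],
    [90,[0,0,-3.0],[0,0,0]],
    [90,[0,0,-5.0],[0,0,0]],
    [90,[-1,0,-7.7],[0,0,0]],
    [90,[-3,0,-11.2],[0,0,0]],
    [90,[-5,0,-14.7],[0,0,0]],
    [90,[-5,0,-14.7],[0,0,0]]
  ]
}}

```text
clock: 3.9
eef_pos: [541.5, 308.3, 214.3]
tcp_rot: [3.128, 0.53, 2.928]
contact_force: [1.5, 0.9, -0.3]
opening: 0.755
```

```bash
python3 - <<'E'
from h import *
from log import log
log()
s=readout.sense();print(s['opening'],s['contact_force'])
rel([431,-216,145],frame(-.2112,np.radians(-20)))
E
```

```text
0.7549563185524717 [ 1.51466564  0.9027749  -0.30605554]
dcm [3.25, -53.66, 5.4] rv [0.0126, 0.8791, 0.0041]
```

Emit:
{"fn": "play_rows", "kwargs": {
  "rows": [
    [90,[3.2,-53.7,5.4],[0.013,0.879,0.004]],
    [90,[3.2,-53.7,5.4],[0.013,0.879,0.004]],
    [90,[3.2,-53.7,5.4],[0.013,0.879,0.004]],
    [90,[3.2,-53.7,5.4],[0.013,0.879,0.004]],
    [90,[3.2,-53.7,5.4],[0.013,0.879,0.004]],
    [90,[3.2,-53.7,5.4],[0.013,0.879,0.004]],
    [90,[3.2,-53.7,5.4],[0.013,0.879,0.004]],
    [90,[3.2,-53.7,5.4],[0.013,0.879,0.004]],
    [90,[3.2,-53.7,5.4],[0.013,0.879,0.004]],
    [90,[3.2,-53.7,5.4],[0.013,0.879,0.004]],
    [90,[3.2,-53.7,5.4],[0.013,0.879,0.004]],
    [90,[3.2,-53.7,5.4],[0.013,0.879,0.004]]
  ]
}}

```text
clock: 4.9
eef_pos: [442.8, -147.7, 150.1]
tcp_rot: [-3.132, -0.355, 2.926]
contact_force: [0.6, -0.4, -1.3]
opening: 0.756
```

```bash
python3 - <<'E'
from h import *
s=readout.sense();print(s['qpos'].round(2),s['opening'],s['contact_force'])
rel([431,-216,145],frame(-.2112,np.radians(-20)))
E
```

```text
[-0.3   0.41  1.81 -0.04  1.28 -1.64] 0.7559182548005889 [ 0.60010195 -0.37005511 -1.27495271]
dcm [-0.47, -6.93, 0.44] rv [-0.0079, -0.0062, -0.0043]
```

Emit:
{"fn": "play_rows", "kwargs": {
  "rows": [
    [90,[0,-3.0,0],[0,0,0]],
    [90,[0,-3.5,0],[0,0,0]],
    [90,[0,-3.5,0],[0,0,0]],
    [90,[0,-3.5,0],[0,0,0]],
    [90,[0,-3.5,0],[0,0,0]]
  ]
}}

```text
clock: 5.32
eef_pos: [436.5, -179.1, 150.8]
tcp_rot: [-3.132, -0.355, 2.926]
contact_force: [-0.1, -0.3, -1.1]
opening: 0.758
```

```bash
python3 - <<'E'
from h import *
from log import log
s=readout.sense();print(np.abs(s['qvel']).max(),s['opening'],s['contact_force'])
log()
rel([431,-216,145],frame(-.2112,np.radians(-20)))
snap('wrist','w5')
E
```

```text
0.012529705820551644 0.7583409489771172 [-0.05840109 -0.27910345 -1.08222886]
dcm [-0.44, -3.72, 0.49] rv [-0.0083, -0.006, -0.0038]
```

View pics/w5.png

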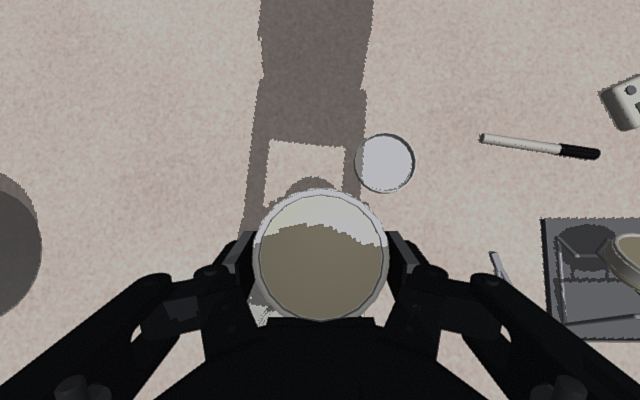

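Image up is towards the robot, so the seat is hidden under the dish, and the spare lid shows at (385,163). I'll look from beyond the seat instead.

```bash
python3 - <<'E'
from h import *
rel([600,-252,135],frame(-.2112,np.radians(-20)))
E
```

```text
dcm [-16.98, -3.7, -4.58] rv [-0.0086, -0.006, -0.0033]
```

Emit:
{"fn": "play_rows", "kwargs": {
  "rows": [
    [90,[-17.0,-3.7,-4.6],[-0.008,-0.006,-0.004]],
    [90,[-17.0,-3.7,-4.6],[-0.008,-0.006,-0.004]],
    [90,[-17.0,-3.7,-4.6],[-0.008,-0.006,-0.004]],
    [90,[-17.0,-3.7,-4.6],[-0.008,-0.006,-0.004]],
    [90,[-17.0,-3.7,-4.6],[-0.008,-0.006,-0.004]],
    [90,[-17.0,-3.7,-4.6],[-0.008,-0.006,-0.004]],
    [90,[-17.0,-3.7,-4.6],[-0.008,-0.006,-0.004]],
    [90,[-17.0,-3.7,-4.6],[-0.008,-0.006,-0.004]]
  ]
}}

```text
clock: 6.03
eef_pos: [598.9, -252.1, 134.7]
tcp_rot: [-3.141, -0.351, 2.931]
contact_force: [0.4, 1.1, -0.4]
opening: 0.754
```

```bash
python3 - <<'E'
from h import *
from log import log
s=readout.sense();print(np.abs(s['qvel']).max(),s['opening'],s['contact_force'])
log()
rel([600,-252,135],frame(-.2112,np.radians(-20)))
snap('wrist','w6')
E
```

```text
0.014631258074744032 0.7543367223531602 [ 0.37673601  1.13945361 -0.4323468 ]
dcm [-0.09, 0.03, -0.06] rv [-0.0006, -0.0019, 0.0005]
```

View pics/w6.png

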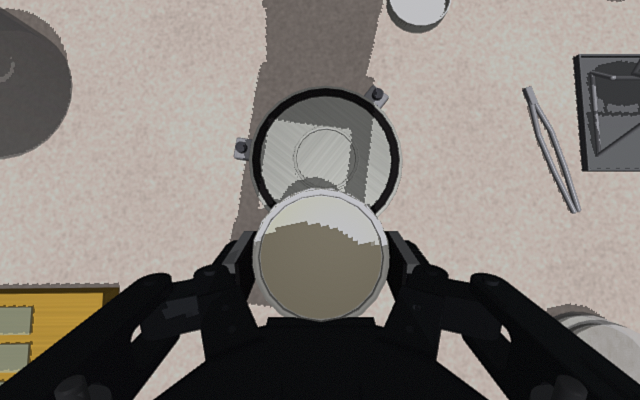

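The gasket ring is centred near (326,160), and the seat ring near (325,157) is partly behind the dish. I'll fit circles to both.

```bash
cat >> h.py <<'E'
def circ(a,it=8,tol=1.0):
    keep=np.ones(len(a),bool)
    for _ in range(it):
        s=np.linalg.lstsq(np.c_[2*a[keep],np.ones(keep.sum())],(a[keep]**2).sum(1),rcond=None)[0];r_=np.sqrt(s[2]+s[:2]@s[:2])
        e=abs(np.linalg.norm(a-s[:2],axis=1)-r_);keep=e<max(tol,np.percentile(e,60))
    return s[:2],r_,e[keep].std()
def rays(z,uv,h):
    f=200/np.tan(np.radians(float(z['v']))/2);uv=np.asarray(uv,float)
    D=np.c_[(uv[:,0]-z['cx'])/f,(uv[:,1]-z['cy'])/f,np.ones(len(uv))]@z['T'][:3,:3].T;o=z['T'][:3,3]
    return o+D*((h-o[2])/D[:,2])[:,None]
E
python3 - <<'E'
from h import *
z=load('w6');P=cloud(z);g=cv2.cvtColor(z['p'],cv2.COLOR_RGB2GRAY)
print(P[157,325],P[150,310],P[120,300],P[157,390],P[170,345])
m=(g<45).astype(np.uint8);m[:85]=0;m[200:]=0;m[:,:250]=0;m[:,405:]=0
n,l,st,_=cv2.connectedComponentsWithStats(m);i=1+np.argmax(st[1:,4]);v,u=np.where(l==i);print(st[i])
for h in(12,14):
    W=rays(z,np.c_[u,v],h)
    c,r_,sd=circ(W[:,:2],tol=6);print('gasket mid',h,c.round(1),r_.round(1),sd)
# outer & inner radial edges
W=rays(z,np.c_[u,v],13);ang=np.arctan2(*(W[:,:2]-c).T[::-1]);rd=np.linalg.norm(W[:,:2]-c,axis=1)
o=[];ii=[]
for k in range(-60,60):
    s=(np.floor(ang/np.pi*60)==k)
    if s.sum()>4:
        o.append(W[s][np.argmax(rd[s]),:2]);ii.append(W[s][np.argmin(rd[s]),:2])
print('outer',circ(np.array(o)),'inner',circ(np.array(ii)),len(o))
a=z['p'][80:220,240:410];cv2.imwrite('pics/w6c.png',cv2.resize(a,None,fx=4.5,fy=4,interpolation=cv2.INTER_CUBIC)[:,:,::-1])
E
```

```text
[ 527.98667397 -232.9911629    16.94181018] [ 518.17327083 -246.07639361   17.67421122] [ 484.06711472 -249.58700518   11.59137108] [ 540.65647023 -168.72600866   12.30322782] [ 544.87483656 -216.4833941    17.34492201]
[ 252   88  147  112 2252]
gasket mid 12 [ 528.6 -232.9] 69.9 1.134681840376929
gasket mid 14 [ 529. -233.] 69.4 1.1265532073384998
outer (array([ 528.57627095, -233.00016471]), np.float64(73.12257456805733), np.float64(0.17465189120713667)) inner (array([ 529.35281409, -232.89100322]), np.float64(66.12594534192951), np.float64(0.1786473388716897)) 84
```

View pics/w6c.png

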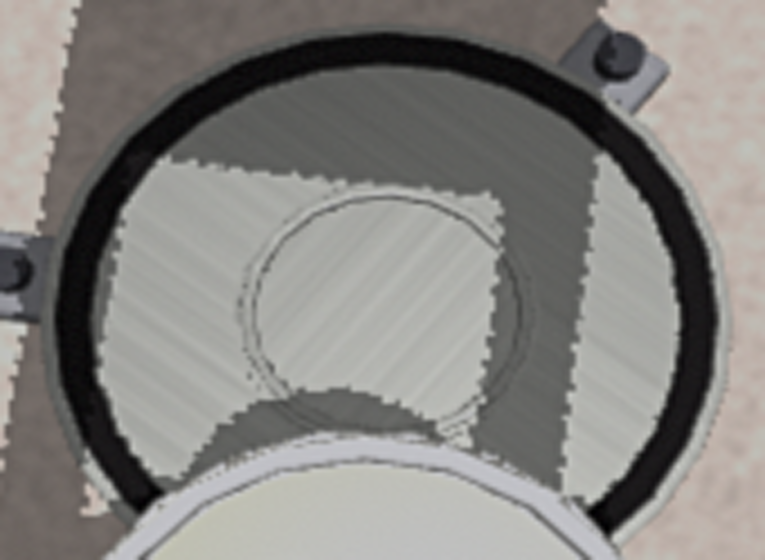

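```bash
cat >> h.py <<'E'
def proj(z,W):
    f=200/np.tan(np.radians(float(z['v']))/2);T=z['T'];C=(W-T[:3,3])@T[:3,:3]
    return np.c_[C[:,0]/C[:,2]*f+z['cx'],C[:,1]/C[:,2]*f+z['cy']]
def held(z,h,u=None,v=None,vis=None,X0=None,n0=None,lo=24,hi=33):
    """refine lid inner circle: radial dark line / edge search in lid plane starting from X0,n0 (world)"""
    g=cv2.cvtColor(z['p'],cv2.COLOR_RGB2GRAY).astype(np.float32)
    n=n0/np.linalg.norm(n0);e1=np.cross(n,[0,1.,0]);e1/=np.linalg.norm(e1);e2=np.cross(n,e1);X=X0.copy()
    rr=np.arange(lo,hi,.25)
    for it in range(3):
        pts=[]
        for a in np.arange(0,2*np.pi,np.pi/60):
            d=np.cos(a)*e1+np.sin(a)*e2
            uv=proj(z,X+rr[:,None]*d).astype(np.float32)
            I=cv2.remap(g,uv[:,0].reshape(1,-1),uv[:,1].reshape(1,-1),cv2.INTER_LINEAR)[0]
            gr=np.gradient(I)
            k=np.argmax(gr);
            if gr[k]>2.: pts.append([rr[k]*np.cos(a),rr[k]*np.sin(a)])
        pts=np.array(pts);c,r_,sd=circ(pts,tol=.6)
        X=X+c[0]*e1+c[1]*e2
    if vis:
        im=z['p'][:,:,::-1].copy()
        for q in proj(z,X+ r_*(np.cos(np.arange(0,6.3,.05))[:,None]*e1+np.sin(np.arange(0,6.3,.05))[:,None]*e2)): cv2.circle(im,(int(q[0]+.5),int(q[1]+.5)),0,(0,0,255),-1)
        cv2.imwrite(vis,im[150:340,220:420].repeat(3,0).repeat(3,1))
    return X,r_,sd,len(pts)
E
python3 - <<'E'
from h import *
z=load('w6');P=cloud(z);p,Rt=tool()
print('ring inner px->',ray(z,326.2,158,21).round(1),ray(z,326.2,158,18).round(1))
# lid plane from depth
mm=np.zeros((400,640),bool);mm[225:300,280:360]=True
Q=P[mm];Q=Q[~np.isnan(Q[:,0])];c0=Q.mean(0);n=np.linalg.svd(Q-c0,full_matrices=False)[2][2];n*=np.sign(n[2])
print('plane',c0.round(1),n.round(3),np.abs((Q-c0)@n).max())
X0=Rt.apply([3.7,-.4,-22.4])+p;X0=X0-n*((X0-c0)@n)
X,r_,sd,k=held(z,30,X0=X0,n0=n,vis='pics/w6h.png')
print('lid top',X.round(2),r_,sd,k,'tool',Rt.inv().apply(X-p).round(2),'foot',(X-30*n).round(1),'n tool',Rt.inv().apply(n).round(3))
E
```

```text
ring inner px-> [ 530.  -232.3   21. ] [ 529.4 -232.1   18. ]
plane [ 605.7 -254.5  156.4] [0.003 0.004 1.   ] 2.3663485744204737
lid top [ 603.31 -253.54  156.44] 29.56146384586402 0.08277779148267864 116 tool [  2.94  -0.28 -21.72] foot [ 603.2 -253.7  126.4] n tool [ 0.341  0.004 -0.94 ]
```

View pics/w6h.png

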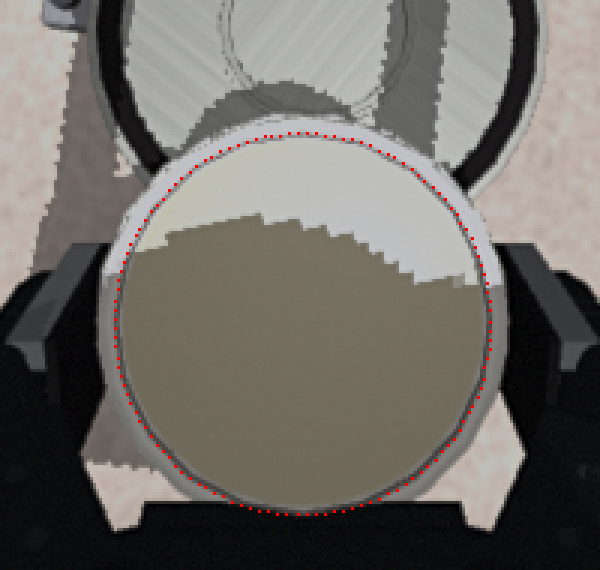

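```bash
python3 - <<'E'
from h import *
z=load('w6')
g=cv2.cvtColor(z['p'],cv2.COLOR_RGB2GRAY).astype(np.float32)
for sign in(1,-1):
  for h,lo,hi in((21,27,30.8),(21,30.5,34)):
    X=np.array([529.3,-232.8,h]);rr=np.arange(lo,hi,.2)
    for it in range(4):
        pts=[]
        for a in np.arange(0,2*np.pi,np.pi/90):
            d=np.array([np.cos(a),np.sin(a),0]);uv=proj(z,X+rr[:,None]*d).astype(np.float32)
            if uv[:,1].max()>178: continue
            I=cv2.remap(g,uv[:,:1].T.copy(),uv[:,1:].T.copy(),cv2.INTER_LINEAR)[0]
            gr=sign*np.gradient(I);k=np.argmax(gr)
            if 1<gr[k]<12 and 0<k<len(rr)-1: pts.append(X[:2]+rr[k]*d[:2])
        c,r_,sd=circ(np.array(pts),tol=.5);X[:2]=c
    print(sign,h,lo,c.round(2),r_.round(2),sd,len(pts))
E
```

```text
1 21 27 [ 529.57 -232.89] 29.28 0.10539994494693847 115
1 21 30.5 [ 529.36 -233.04] 31.96 0.12830762882772667 93
-1 21 27 [ 529.74 -233.  ] 28.14 0.11689149929531137 121
-1 21 30.5 [ 530.06 -231.64] 31.97 0.11857762971685833 80
```

```bash
python3 - <<'E'
from h import *
p,Rt=tool();print(p)
rel(p+[-73.3,20.65,-93.4],Rt)
E
```

```text
[ 598.77560399 -252.29675811  135.03388642]
dcm [3.93, 0.49, 11.38] rv [0.0, 0.0, 0.0]
```

Emit:
{"fn": "play_rows", "kwargs": {
  "rows": [
    [90,[1.3,0.16,3.8],[0,0,0]],
    [90,[2.6,0.33,7.6],[0,0,0]],
    [90,[3.5,0.45,10.2],[0,0,0]],
    [90,[3.93,0.49,11.38],[0,0,0]],
    [90,[3.93,0.49,11.38],[0,0,0]],
    [90,[3.93,0.49,11.38],[0,0,0]],
    [90,[3.93,0.49,11.38],[0,0,0]]
  ]
}}

```text
clock: 6.67
eef_pos: [527.9, -233.3, 42.9]
tcp_rot: [-3.14, -0.347, 2.93]
contact_force: [0.3, 0.3, 0.0]
opening: 0.759
```

```bash
python3 - <<'E'
from h import *
from log import log
s=readout.sense();print(np.abs(s['qvel']).max(),s['opening'],s['contact_force'],s['eef_pos'])
log();snap('wrist','w7');snap('side','s7')
z=load('s7');cv2.imwrite('pics/s7c.png',cv2.resize(z['p'][170:280,260:400],None,fx=5,fy=5,interpolation=cv2.INTER_CUBIC)[:,:,::-1])
E
```

```text
0.015265967057157903 0.7587741779377118 [0.28345611 0.29595826 0.03251569] [ 527.88257884 -233.28000866   42.87379142]
```

View pics/w7.png

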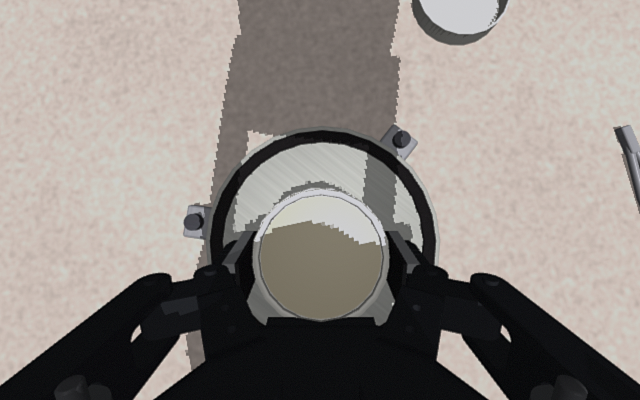

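View pics/s7c.png

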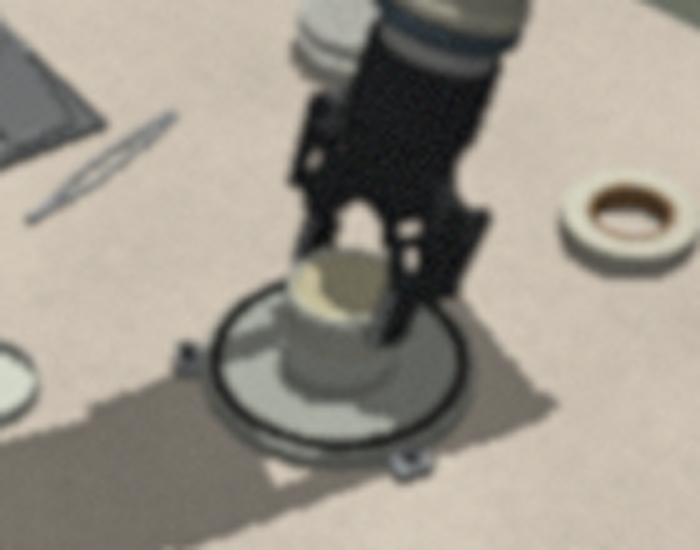

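The dish hovers over the seat. The wrist view shows the gasket ring around it, centred near (323,245), so I can measure both centres in one frame.

```bash
cat > chk.py <<'E'
from h import *
def gasket(z,box,h=13):
    u0,v0,u1,v1=box
    g=cv2.cvtColor(z['p'],cv2.COLOR_RGB2GRAY).astype(np.float32);out=[]
    c=np.array([529.4,-233.]);
    for sg,lo,hi in((1,71,76),(-1,63,69)):
        X=np.array([c[0],c[1],h]);rr=np.arange(lo,hi,.2)
        for it in range(4):
            pts=[]
            for a in np.arange(0,2*np.pi,np.pi/120):
                d=np.array([np.cos(a),np.sin(a),0]);uv=proj(z,X+rr[:,None]*d).astype(np.float32)
                if uv[:,0].min()<u0 or uv[:,0].max()>u1 or uv[:,1].min()<v0 or uv[:,1].max()>v1: continue
                I=cv2.remap(g,uv[:,:1].T.copy(),uv[:,1:].T.copy(),cv2.INTER_LINEAR)[0]
                gr=sg*np.gradient(I);k=np.argmax(gr)
                if gr[k]>3 and 0<k<len(rr)-1: pts.append(X[:2]+rr[k]*d[:2])
            c_,r_,sd=circ(np.array(pts),tol=.5);X[:2]=c_
        out.append((c_.round(2),r_.round(2),round(sd,2),len(pts)))
    return out
def dish(z,h,tooltop=(3.3,-.3,-22),box=(225,300,280,360),p=None,Rt=None,vis=None):
    P=cloud(z)
    Q=P[box[0]:box[1],box[2]:box[3]].reshape(-1,3);Q=Q[~np.isnan(Q[:,0])];c0=Q.mean(0);n=np.linalg.svd(Q-c0,full_matrices=False)[2][2];n*=np.sign(n[2])
    X0=Rt.apply(tooltop)+p;X0=X0-n*((X0-c0)@n)
    X,r_,sd,k=held(z,h,X0=X0,n0=n,vis=vis)
    # ring top is 3 mm higher: move centre along view ray
    o=z['T'][:3,3];d=(X-o)/((X-o)@n);Xr=X+3*d*1.0   # d has unit component along n (pointing down => (X-o)@n<0)
    print('lid',X.round(2),'ringtop',Xr.round(2),'r',round(r_,2),sd.round(2),k,'n',n.round(4),'FOOT',(Xr-(h+3)*n).round(2),'n_tool',Rt.inv().apply(n).round(3),'top_tool',Rt.inv().apply(Xr-3*n-p).round(2))
    return Xr,n
E
python3 - <<'E'
from chk import *
p,Rt=tool()
z=load('w7')
for h in(12,13,14):print(h,gasket(z,(200,125,445,225),h))
dish(z,30,p=p,Rt=Rt)
z=load('w6')
for h in(12,13,14):print(h,gasket(z,(240,80,405,185),h))
E
```

```text
12 [(array([ 529.5 , -232.85]), np.float64(74.33), np.float64(0.11), 109), (array([ 529.42, -232.83]), np.float64(65.76), np.float64(0.12), 107)]
13 [(array([ 529.43, -232.83]), np.float64(73.94), np.float64(0.11), 109), (array([ 529.37, -232.84]), np.float64(65.43), np.float64(0.12), 105)]
14 [(array([ 529.39, -232.83]), np.float64(73.58), np.float64(0.11), 109), (array([ 529.21, -232.78]), np.float64(65.02), np.float64(0.1), 107)]
lid [ 532.19 -234.65   64.63] ringtop [ 531.78 -234.56   67.63] r 29.58 0.08 117 n [-0.0023  0.006   1.    ] FOOT [ 531.86 -234.76   34.63] n_tool [ 0.343  0.004 -0.939] top_tool [  3.87  -0.37 -21.81]
12 [(array([ 528.9 , -232.73]), np.float64(74.13), np.float64(0.12), 147), (array([ 528.98, -232.85]), np.float64(65.61), np.float64(0.13), 147)]
13 [(array([ 529.03, -232.8 ]), np.float64(73.81), np.float64(0.13), 147), (array([ 529.16, -232.91]), np.float64(65.34), np.float64(0.12), 146)]
14 [(array([ 529.26, -232.83]), np.float64(73.59), np.float64(0.13), 147), (array([ 529.44, -232.98]), np.float64(65.17), np.float64(0.12), 147)]
```

```bash
python3 - <<'E'
from h import *
p,Rt=tool()
rel(p+[-2.45,1.9,0],Rt);rel(p+[-2.45,1.9,-10],Rt)
E
```

```text
dcm [0.26, 0.13, 0.09] rv [0.0, 0.0, 0.0]
dcm [-0.08, 0.14, 1.04] rv [0.0, 0.0, 0.0]
```

Emit:
{"fn": "play_rows", "kwargs": {
  "rows": [
    [90,[0.26,0.13,0.09],[0,0,0]],
    [90,[0.1,0.14,0.6],[0,0,0]],
    [90,[-0.08,0.14,1.04],[0,0,0]],
    [90,[-0.08,0.14,1.04],[0,0,0]],
    [90,[-0.08,0.14,1.04],[0,0,0]]
  ]
}}

```text
clock: 7.18
eef_pos: [523.8, -230.9, 30.8]
tcp_rot: [-3.141, -0.35, 2.93]
contact_force: [0.3, 0.0, -1.1]
opening: 0.753
```

```bash
python3 - <<'E'
from chk import *
snap('wrist','w8');p,Rt=tool();print(readout.sense()['contact_force'],p)
z=load('w8')
print(gasket(z,(200,125,445,225),13))
dish(z,30,p=p,Rt=Rt)
snap('wrist','w8b');z=load('w8b');p,Rt=tool();print(p)
print(gasket(z,(200,125,445,225),13))
dish(z,30,p=p,Rt=Rt,vis='pics/w8h.png')
E
```

```text
[-1.00563189  0.19657444 -0.25224684] [ 524.01439833 -230.96666336   31.05080198]
[(array([ 529.22, -232.77]), np.float64(73.89), np.float64(0.11), 104), (array([ 529.08, -232.78]), np.float64(65.3), np.float64(0.12), 102)]
lid [ 528.24 -232.29   52.58] ringtop [ 527.84 -232.2    55.58] r 29.58 0.08 116 n [0.0032 0.0049 1.    ] FOOT [ 527.73 -232.36   22.58] n_tool [ 0.341  0.005 -0.94 ] top_tool [  3.63  -0.44 -21.59]
[ 524.09669453 -231.01512817   31.18700933]
[(array([ 529.23, -232.81]), np.float64(73.91), np.float64(0.11), 105), (array([ 529.22, -232.78]), np.float64(65.38), np.float64(0.12), 103)]
lid [ 528.38 -232.35   52.8 ] ringtop [ 527.98 -232.26   55.8 ] r 29.58 0.08 117 n [0.0023 0.0054 1.    ] FOOT [ 527.9  -232.44   22.8 ] n_tool [ 0.342  0.005 -0.94 ] top_tool [  3.6   -0.44 -21.69]
```

```bash
python3 - <<'E'
from h import *
p,Rt=tool()
for d in(0,2.5,4,5):rel(p+[1.4,-.4,-d],Rt)
E
```

```text
dcm [-0.14, -0.01, -0.05] rv [0.0, 0.0, 0.0]
dcm [-0.22, -0.01, 0.19] rv [0.0, 0.0, 0.0]
dcm [-0.27, -0.01, 0.33] rv [0.0, 0.0, 0.0]
dcm [-0.31, -0.01, 0.42] rv [0.0, 0.0, 0.0]
```

Emit:
{"fn": "play_rows", "kwargs": {
  "rows": [
    [90,[-0.14,-0.01,-0.05],[0,0,0]],
    [90,[-0.14,-0.01,-0.05],[0,0,0]],
    [90,[-0.18,-0.01,0.07],[0,0,0]],
    [90,[-0.22,-0.01,0.19],[0,0,0]],
    [90,[-0.25,-0.01,0.26],[0,0,0]],
    [90,[-0.27,-0.01,0.33],[0,0,0]],
    [90,[-0.27,-0.01,0.33],[0,0,0]]
  ]
}}

```text
clock: 7.87
eef_pos: [525.3, -231.3, 27.1]
tcp_rot: [-3.141, -0.35, 2.93]
contact_force: [-0.2, 0.2, -1.5]
opening: 0.752
```

```bash
python3 - <<'E'
from chk import *
snap('wrist','w9');s=readout.sense();p,Rt=tool(s);print(s['contact_force'],s['wrist_torque'],p)
z=load('w9')
print(gasket(z,(200,125,445,225),13))
dish(z,30,p=p,Rt=Rt)
E
```

```text
[ 0.39038054 -0.57706555 -1.39038161] [-0.07095278 -0.14271008 -0.01578585] [ 525.38568194 -231.36619671   27.22621679]
[(array([ 529.16, -232.77]), np.float64(73.87), np.float64(0.09), 91), (array([ 529.12, -232.79]), np.float64(65.3), np.float64(0.1), 103)]
lid [ 529.73 -232.76   48.88] ringtop [ 529.33 -232.67   51.88] r 29.58 0.08 117 n [0.002  0.0045 1.    ] FOOT [ 529.26 -232.82   18.88] n_tool [ 0.342  0.004 -0.94 ] top_tool [  3.54  -0.48 -21.76]
```

Emit:
{"fn": "play_rows", "kwargs": {
  "rows": [
    [90,[-0.017,0,0.047],[0,0,0]],
    [90,[-0.03,0,0.08],[0,0,0]],
    [90,[-0.03,0,0.08],[0,0,0]]
  ]
}}

```text
clock: 8.17
eef_pos: [525.5, -231.4, 26.4]
tcp_rot: [-3.141, -0.349, 2.93]
contact_force: [0.2, 0.3, -1.4]
opening: 0.76
```

Emit:
{"fn": "play_rows", "kwargs": {
  "rows": [
    [90,[-0.017,0,0.047],[0,0,0]],
    [90,[-0.034,0,0.094],[0,0,0]],
    [90,[-0.034,0,0.094],[0,0,0]]
  ]
}}

```text
clock: 8.42
eef_pos: [525.5, -231.4, 26.3]
tcp_rot: [-3.141, -0.35, 2.93]
contact_force: [-1.2, 0.9, 6.9]
opening: 0.756
```

```bash
python3 - <<'E'
from chk import *
s=readout.sense();print(s['contact_force'],s['wrist_torque'],s['eef_pos'])
snap('wrist','w10');s=readout.sense();p,Rt=tool(s);print(s['contact_force'],s['wrist_torque'],p)
z=load('w10')
print(gasket(z,(200,125,445,225),13))
dish(z,30,p=p,Rt=Rt)
E
```

```text
[-1.18344209  0.87532326  6.86359767] [0.28514271 0.30156819 0.08257105] [ 525.48866086 -231.42973044   26.28435904]
[-0.95145261  0.42024869  6.35958422] [0.23437477 0.32777837 0.03420083] [ 525.47680505 -231.388        26.24973205]
[(array([ 529.33, -232.77]), np.float64(73.97), np.float64(0.09), 88), (array([ 529.13, -232.74]), np.float64(65.31), np.float64(0.1), 100)]
lid [ 529.89 -232.84   48.07] ringtop [ 529.48 -232.75   51.07] r 29.58 0.08 117 n [0.0015 0.005  1.    ] FOOT [ 529.44 -232.92   18.08] n_tool [ 0.342  0.004 -0.94 ] top_tool [  3.53  -0.53 -21.94]
```

Emit:
{"fn": "play_rows", "kwargs": {
  "rows": [
    [90,[0.014,0,-0.04],[0,0,0]],
    [70,[0.014,0,-0.04],[0,0,0]],
    [40,[0.014,0,-0.04],[0,0,0]],
    [0,[0.014,0,-0.04],[0,0,0]],
    [0,[0.014,0,-0.04],[0,0,0]],
    [0,[0.014,0,-0.04],[0,0,0]],
    [0,[0.03,0,-1.0],[0,0,0]],
    [0,[0.03,0,-3.0],[0,0,0]],
    [0,[0.03,0,-6.0],[0,0,0]],
    [0,[0.03,0,-10.0],[0,0,0]],
    [0,[0.03,0,-10.0],[0,0,0]]
  ]
}}

```text
clock: 9.38
eef_pos: [564.2, -240.3, 126.7]
tcp_rot: [-3.139, -0.338, 2.929]
contact_force: [0.6, -1.4, 0.8]
opening: 1.002
```

```bash
python3 - <<'E'
from chk import *
snap('wrist','w11');s=readout.sense();p,Rt=tool(s);print(s['contact_force'],s['opening'],p)
E
```

```text
[-0.02407559 -0.01797703 -0.33590384] 0.9989419219749792 [ 562.46114102 -239.71884072  123.95787235]
```

View pics/w11.png

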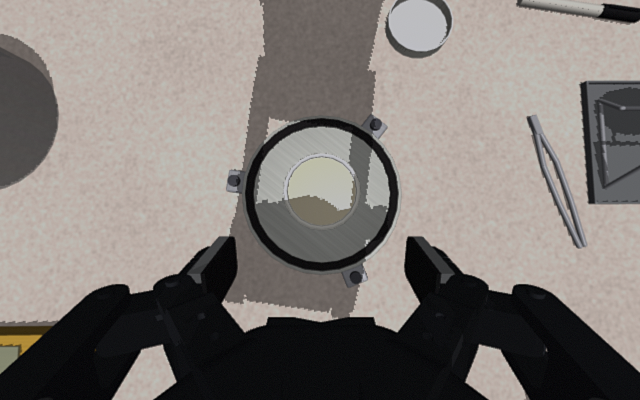

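The dish sits at (322,191), concentric with the gasket. I'll check the numbers and plan the move to the middle dish.

```bash
python3 - <<'E'
from chk import *
p,Rt=tool();z=load('w11')
print(gasket(z,(230,115,410,275),13))
P=cloud(z);print('lid z',np.nanmedian(P[175:205,305:340,2]), 'slopes', [np.nanmedian(P[175:205,a:a+8,2]).round(2) for a in(300,336)],[np.nanmedian(P[b:b+6,310:335,2]).round(2) for b in(170,208)])
X,r_,sd,k=held(z,0,X0=np.array([529.3,-232.8,51.]),n0=np.array([0,1e-6,1.]),lo=27,hi=30.8);print('ring',X.round(2),r_,sd,k)
# next: mid dish pregrasp
n=np.array([-.749,.1605,.643]);t=frame(-.2112,np.radians(30)).as_matrix()[:,2]
U=np.array([554.5,194.6,51.9]);G=U+15*n+8*t
print('grasp',G.round(1),'pre',(G-60*t).round(1))
rel(G-60*t+[0,0,80],frame(-.2112,np.radians(30)))
E
```

```text
[(array([ 529.  , -232.79]), np.float64(73.6), np.float64(0.14), 240), (array([ 529.23, -232.82]), np.float64(65.37), np.float64(0.13), 237)]
lid z 47.98874723474182 slopes [np.float64(47.99), np.float64(48.06)] [np.float64(48.03), np.float64(48.03)]
ring [ 529.97 -232.94   51.  ] 29.115850900031347 0.11647657601835108 119
grasp [547.2 196.2  54.6] pre [517.8 202.5 106.6]
dcm [14.98, 42.28, -1.43] rv [-0.0023, -0.8646, -0.0001]
```

```bash
python3 - <<'E'
from h import *
from kin import *
from log import log
log()
x,e,sv=fit(6);print(x.round(1),e,sv)
n=np.array([-.749,.1605,.643])
for nm,c in(('mid',(554.5,194.6,51.9)),('near',(532.7,92,51.9))):
    for tilt in(34,32,30,28,26,24,20):
        F=frame(-.2112,np.radians(tilt)); t=F.as_matrix()[:,2]
        o=[]
        for st in(0,30,60,120):
            best=min((ik(np.array(c)+n*15+8*t-t*st,F,x,q0) for q0 in([.9,.4,2.2,-1.2,.8,.7],[.5,.8,1.5,-.5,.8,.7])),key=lambda a:a[1])
            o.append((st,best[0][[2,3,4]].round(2).tolist(),round(best[1],3)))
        print(nm,tilt,o)
E
```

```text
[  1.9 291.9 566.2 492.3 340.4  57.9] 1.528674485007258 [5.7771487  4.30676415 1.25851259 0.5464847  0.35460476 0.26094334]
mid 34 [(0, [2.17, -1.3, 0.41], np.float64(0.036)), (30, [2.21, -1.3, 0.43], np.float64(0.01)), (60, [2.23, -1.22, 0.46], np.float64(0.0)), (120, [2.24, -1.0, 0.55], np.float64(0.0))]
mid 32 [(0, [2.17, -1.3, 0.39], np.float64(0.01)), (30, [2.2, -1.22, 0.42], np.float64(0.0)), (60, [2.21, -1.1, 0.45], np.float64(0.0)), (120, [2.22, -0.9, 0.55], np.float64(0.0))]
mid 30 [(0, [2.16, -1.22, 0.38], np.float64(0.0)), (30, [2.18, -1.09, 0.41], np.float64(0.0)), (60, [2.19, -0.98, 0.45], np.float64(0.0)), (120, [2.19, -0.81, 0.55], np.float64(0.0))]
mid 28 [(0, [2.15, -1.08, 0.37], np.float64(0.0)), (30, [2.16, -0.96, 0.41], np.float64(0.0)), (60, [2.17, -0.86, 0.45], np.float64(0.0)), (120, [2.17, -0.71, 0.56], np.float64(0.0))]
mid 26 [(0, [2.13, -0.94, 0.37], np.float64(0.0)), (30, [2.14, -0.84, 0.41], np.float64(0.0)), (60, [2.15, -0.75, 0.46], np.float64(0.0)), (120, [2.15, -0.62, 0.58], np.float64(0.0))]
mid 24 [(0, [2.11, -0.8, 0.38], np.float64(0.0)), (30, [2.1
[... 902 characters left out ...]
p.float64(0.006)), (30, [2.29, -1.12, 0.28], np.float64(0.0)), (60, [2.3, -0.94, 0.33], np.float64(0.0)), (120, [2.3, -0.69, 0.45], np.float64(0.0))]
near 26 [(0, [2.26, -1.12, 0.25], np.float64(0.0)), (30, [2.27, -0.93, 0.29], np.float64(0.0)), (60, [2.28, -0.77, 0.34], np.float64(0.0)), (120, [2.27, -0.58, 0.47], np.float64(0.0))]
near 24 [(0, [2.24, -0.9, 0.26], np.float64(0.0)), (30, [2.25, -0.75, 0.31], np.float64(0.0)), (60, [2.25, -0.63, 0.37], np.float64(0.0)), (120, [2.25, -0.48, 0.5], np.float64(0.0))]
near 20 [(0, [2.19, -0.56, 0.31], np.float64(0.0)), (30, [2.2, -0.48, 0.37], np.float64(0.0)), (60, [2.2, -0.41, 0.43], np.float64(0.0)), (120, [2.19, -0.33, 0.57], np.float64(0.0))]
```

Emit:
{"fn": "play_rows", "kwargs": {
  "rows": [
    [0,[15.0,42.3,-1.4],[-0.002,-0.865,0]],
    [0,[15.0,42.3,-1.4],[-0.002,-0.865,0]],
    [0,[15.0,42.3,-1.4],[-0.002,-0.865,0]],
    [0,[15.0,42.3,-1.4],[-0.002,-0.865,0]],
    [0,[15.0,42.3,-1.4],[-0.002,-0.865,0]],
    [0,[15.0,42.3,-1.4],[-0.002,-0.865,0]],
    [0,[15.0,42.3,-1.4],[-0.002,-0.865,0]],
    [0,[15.0,42.3,-1.4],[-0.002,-0.865,0]],
    [0,[15.0,42.3,-1.4],[-0.002,-0.865,0]],
    [0,[15.0,42.3,-1.4],[-0.002,-0.865,0]],
    [0,[15.0,42.3,-1.4],[-0.002,-0.865,0]],
    [0,[15.0,42.3,-1.4],[-0.002,-0.865,0]]
  ]
}}

```text
clock: 10.43
eef_pos: [516.0, 178.2, 179.9]
tcp_rot: [3.141, 0.516, 2.929]
contact_force: [2.6, 0.5, 0.9]
opening: 1.002
```

Emit:
{"fn": "play_rows", "kwargs": {
  "rows": [
    [0,[0,0,0],[0,0,0]],
    [0,[0,0,0],[0,0,0]]
  ]
}}

```text
clock: 10.6
eef_pos: [516.8, 179.8, 180.0]
tcp_rot: [3.14, 0.516, 2.934]
contact_force: [-0.2, 0.4, -0.4]
opening: 1.0
```

```bash
python3 - <<'E'
from h import *
from log import log
log()
print(readout.sense()['qpos'].round(2),readout.sense()['clock'])
n=np.array([-.749,.1605,.643]);F=frame(-.2112,np.radians(30));t=F.as_matrix()[:,2]
U=np.array([554.5,194.6,51.9]);G=U+13*n+8.5*t
rel(G-60*t,F);rel(G-30*t,F)
E
```

```text
[ 0.54  0.15  2.16 -0.7   0.55 -0.26] 10.6
dcm [3.87, 2.22, 6.45] rv [0.0035, -0.0076, 0.0032]
dcm [3.85, 2.21, 9.45] rv [0.0035, -0.0076, 0.0032]
```

Emit:
{"fn": "play_rows", "kwargs": {
  "rows": [
    [0,[1.6,0.9,3.5],[0.0035,-0.0076,0.003]],
    [0,[3.9,2.2,7.5],[0.0035,-0.0076,0.003]],
    [0,[3.9,2.2,7.5],[0.0035,-0.0076,0.003]],
    [0,[3.9,2.2,7.5],[0.0035,-0.0076,0.003]],
    [0,[3.9,2.2,7.5],[0.0035,-0.0076,0.003]]
  ]
}}

```text
clock: 11.02
eef_pos: [524.3, 196.3, 94.4]
tcp_rot: [-3.138, 0.521, 2.926]
contact_force: [0.5, 1.0, -0.2]
opening: 1.002
```

```bash
python3 - <<'E'
from h import *
from log import log
log()
s=readout.sense();p,Rt=tool(s);print(np.abs(s['qvel']).max(),p.round(1),s['qpos'].round(2))
snap('wrist','w12')
E
```

```text
0.0401604408513844 [524.3 196.3  94.4] [ 0.58  0.34  2.19 -1.03  0.43  0.13]
```

View pics/w12.png

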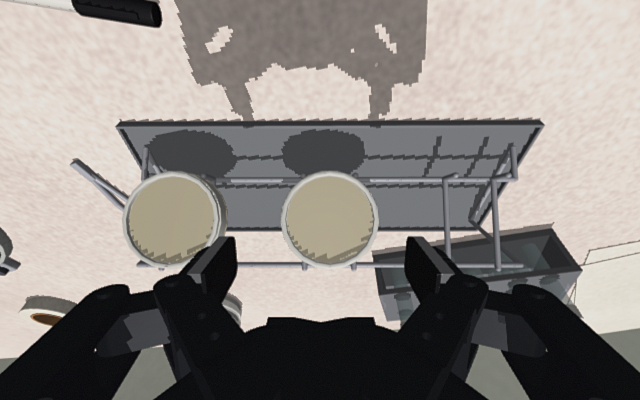

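The middle lid is at (330,218) and the near one at (172,218), both undisturbed.

```bash
python3 - <<'E'
from h import *
p,Rt=tool();z=load('w12');F=frame(-.2112,np.radians(30));t=F.as_matrix()[:,2]
for u in(330,172):
    X,n,rr,Xe=lid2(z,u,215);print(X.round(1),n.round(3),rr.round(2),'under',(X-20*n).round(1))
    if u==330:
        G=X-7*n+8.5*t; print(G.round(1));rel(G,F);rel(G-8*t,F)
E
```

```text
[540.  198.3  64.9] [-0.749  0.16   0.643] 28.56 under [555.  195.1  52.1]
[549.4 196.3  53.1]
dcm [0.04, 0.49, 4.88] rv [-0.0042, -0.0007, -0.0047]
dcm [0.04, 0.49, 4.08] rv [-0.0042, -0.0007, -0.0047]
[518.   95.3  64.9] [-0.748  0.159  0.644] 28.43 under [533.   92.2  52.1]
```

Emit:
{"fn": "play_rows", "kwargs": {
  "rows": [
    [0,[0,0.49,0.5],[-0.004,0,-0.004]],
    [0,[0.04,0.49,2.0],[-0.004,0,-0.004]],
    [0,[0.04,0.49,3.5],[-0.004,0,-0.004]],
    [0,[0.04,0.49,4.0],[-0.004,0,-0.004]],
    [0,[0.04,0.49,4.0],[-0.004,0,-0.004]],
    [0,[0.04,0.49,4.0],[-0.004,0,-0.004]]
  ]
}}

```text
clock: 11.57
eef_pos: [545.3, 198.4, 61.1]
tcp_rot: [3.14, 0.524, 2.93]
contact_force: [0.3, 0.3, 0.5]
opening: 1.003
```

```bash
python3 - <<'E'
from h import *
from log import log
log()
snap('wrist','w13');s=readout.sense();print(s['contact_force'],s['qpos'].round(2))
p,Rt=tool();z=load('w13');F=frame(-.2112,np.radians(30));t=F.as_matrix()[:,2]
X,n,rr,Xe=lid2(z,320,255,vis='pics/w13v.png');print(X.round(1),n.round(3),rr.round(2),'under',(X-20*n).round(1))
G=X-7*n+8.5*t; print(G.round(1),p);rel(G,F)
print('tool',Rt.inv().apply(X-p).round(1),Rt.inv().apply(n).round(3))
E
```

```text
[-0.61105477  0.46947727 -0.75945662] [ 0.55  0.43  2.16 -1.18  0.38  0.28]
[539.9 198.2  64.7] [-0.749  0.159  0.643] 28.54 under [554.8 195.   51.9]
[549.3 196.2  52.9] [545.25775023 198.60151808  61.24821422]
dcm [0.04, -0.16, 0.95] rv [0.0015, 0.0002, -0.0005]
tool [ 2.7 -1.6 -5.6] [ 0.341 -0.    -0.94 ]
```

View pics/w13v.png

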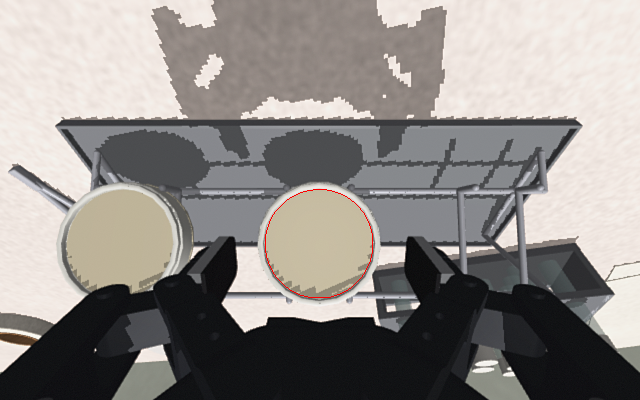

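Emit:
{"fn": "play_rows", "kwargs": {
  "rows": [
    [0,[0.04,-0.13,0.5],[0,0,0]],
    [0,[0.04,-0.13,0.95],[0,0,0]],
    [40,[0.04,-0.13,0.95],[0,0,0]],
    [65,[0.04,-0.13,0.95],[0,0,0]],
    [90,[0.04,-0.13,0.95],[0,0,0]],
    [90,[0.04,-0.13,0.95],[0,0,0]],
    [90,[0.04,-0.13,0.95],[0,0,0]],
    [90,[0.04,-0.13,0.95],[0,0,0]]
  ]
}}

```text
clock: 12.28
eef_pos: [548.9, 196.6, 52.7]
tcp_rot: [3.14, 0.524, 2.931]
contact_force: [-5.3, 0.4, 6.2]
opening: 0.752
```

```bash
python3 - <<'E'
from h import *
snap('wrist','w14');s=readout.sense();print(s['contact_force'],s['opening'],s['eef_pos'])
p,Rt=tool();z=load('w14')
X,n,rr,Xe=lid2(z,320,260,vis='pics/w14v.png');print(X.round(1),n.round(3),rr.round(2),'under',(X-20*n).round(1))
print('tool',Rt.inv().apply(X-p).round(1),Rt.inv().apply(n).round(3))
E
```

```text
[-5.02359092 -0.0938412   6.30364584] 0.7512991526129527 [548.89306774 196.53331648  52.62892984]
[539.8 198.   64.6] [-0.75   0.161  0.642] 28.59 under [554.8 194.8  51.8]
tool [  1.9  -0.4 -15. ] [ 0.343  0.002 -0.939]
```

View pics/w14v.png

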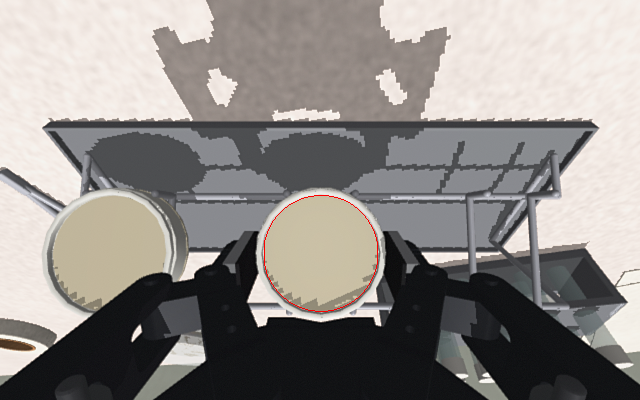

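Emit:
{"fn": "play_rows", "kwargs": {
  "rows": [
    [90,[0,0,-0.5],[0,0,0]],
    [90,[0,0,-1.5],[0,0,0]],
    [90,[0,0,-3.0],[0,0,0]],
    [90,[0,0,-5.0],[0,0,0]],
    [90,[-1,0,-7.7],[0,0,0]],
    [90,[-3,0,-11.2],[0,0,0]],
    [90,[-5,0,-14.7],[0,0,0]],
    [90,[-5,0,-14.7],[0,0,0]]
  ]
}}

```text
clock: 13.0
eef_pos: [522.3, 205.3, 212.5]
tcp_rot: [3.131, 0.53, 2.928]
contact_force: [2.0, 1.5, 1.3]
opening: 0.754
```

```bash
python3 - <<'E'
from h import *
s=readout.sense();print(s['opening'],s['contact_force'])
rel([600,-252,155],frame(-.2112,np.radians(-20)))
E
```

```text
0.754149978409303 [1.97594491 1.48243331 1.3165612 ]
dcm [-12.02, -43.19, 13.24] rv [0.01, 0.8793, 0.0019]
```

Emit:
{"fn": "play_rows", "kwargs": {
  "rows": [
    [90,[-12,-43.2,13.2],[0.01,0.879,0.002]],
    [90,[-12,-43.2,13.2],[0.01,0.879,0.002]],
    [90,[-12,-43.2,13.2],[0.01,0.879,0.002]],
    [90,[-12,-43.2,13.2],[0.01,0.879,0.002]],
    [90,[-12,-43.2,13.2],[0.01,0.879,0.002]],
    [90,[-12,-43.2,13.2],[0.01,0.879,0.002]],
    [90,[-12,-43.2,13.2],[0.01,0.879,0.002]],
    [90,[-12,-43.2,13.2],[0.01,0.879,0.002]],
    [90,[-12,-43.2,13.2],[0.01,0.879,0.002]],
    [90,[-12,-43.2,13.2],[0.01,0.879,0.002]],
    [90,[-12,-43.2,13.2],[0.01,0.879,0.002]],
    [90,[-12,-43.2,13.2],[0.01,0.879,0.002]]
  ]
}}

```text
clock: 14.0
eef_pos: [591.5, -232.8, 151.4]
tcp_rot: [-3.134, -0.356, 2.926]
contact_force: [0.9, -0.5, -0.4]
opening: 0.75
```

Emit:
{"fn": "play_rows", "kwargs": {
  "rows": [
    [90,[0,0,0],[0,0,0]],
    [90,[0,0,0],[0,0,0]],
    [90,[0,0,0],[0,0,0]]
  ]
}}

```text
clock: 14.25
eef_pos: [591.2, -230.4, 152.1]
tcp_rot: [-3.134, -0.356, 2.925]
contact_force: [-1.5, -0.3, -0.9]
opening: 0.754
```

```bash
python3 - <<'E'
from h import *
s=readout.sense();print(np.abs(s['qvel']).max(),s['opening'],s['contact_force'])
rel([600,-252,155],frame(-.2112,np.radians(-20)))
snap('wrist','w15')
E
```

```text
0.027333643490825014 0.7539808900157109 [-1.50850455 -0.29406184 -0.94904657]
dcm [-1.14, -1.92, -0.72] rv [-0.0061, -0.0074, -0.0049]
```

View pics/w15.png

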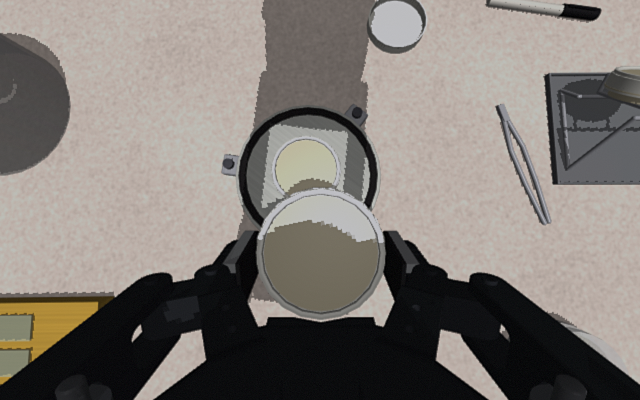

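The stacked deep dish's ring is at (307,168), partly covered by the held dish at (322,253).

```bash
cat >> chk.py <<'E'
def ringfit(z,X0,vmax,lo=27.5,hi=30.8,umin=0,umax=640,vmin=0):
    g=cv2.cvtColor(z['p'],cv2.COLOR_RGB2GRAY).astype(np.float32);X=np.array(X0,float);rr=np.arange(lo,hi,.2)
    for it in range(5):
        pts=[]
        for a in np.arange(0,2*np.pi,np.pi/90):
            d=np.array([np.cos(a),np.sin(a),0]);uv=proj(z,X+rr[:,None]*d).astype(np.float32)
            if uv[:,1].max()>vmax or uv[:,1].min()<vmin or uv[:,0].min()<umin or uv[:,0].max()>umax: continue
            I=cv2.remap(g,uv[:,:1].T.copy(),uv[:,1:].T.copy(),cv2.INTER_LINEAR)[0]
            gr=np.gradient(I);k=np.argmax(gr)
            if gr[k]>1 and 0<k<len(rr)-1: pts.append(X[:2]+rr[k]*d[:2])
        c,r_,sd=circ(np.array(pts),tol=.5);X[:2]=c
    return X.round(2),r_.round(2),round(sd,2),len(pts)
E
python3 - <<'E'
from chk import *
p,Rt=tool();z=load('w15')
print('gasket',gasket(z,(230,100,385,205),13))
print('ring',ringfit(z,[529.6,-232.9,51],182))
P=cloud(z);print('z',np.nanmedian(P[155:170,295:320,2]))
dish(z,20,tooltop=(1.9,-.4,-15),box=(225,290,280,360),p=p,Rt=Rt,vis='pics/w15h.png')
E
```

```text
gasket [(array([ 529.29, -232.73]), np.float64(73.89), np.float64(0.13), 153), (array([ 529.39, -232.67]), np.float64(65.47), np.float64(0.12), 157)]
ring (array([ 530.2 , -232.86,   51.  ]), np.float64(29.25), np.float64(0.11), 113)
z 47.98820642447174
lid [ 596.23 -231.73  166.16] ringtop [ 595.86 -231.63  169.16] r 30.83 0.16 120 n [0.0111 0.0079 0.9999] FOOT [ 595.6  -231.81  146.16] n_tool [ 0.34   0.002 -0.94 ] top_tool [  0.29  -0.91 -14.58]
```

View pics/w15h.png

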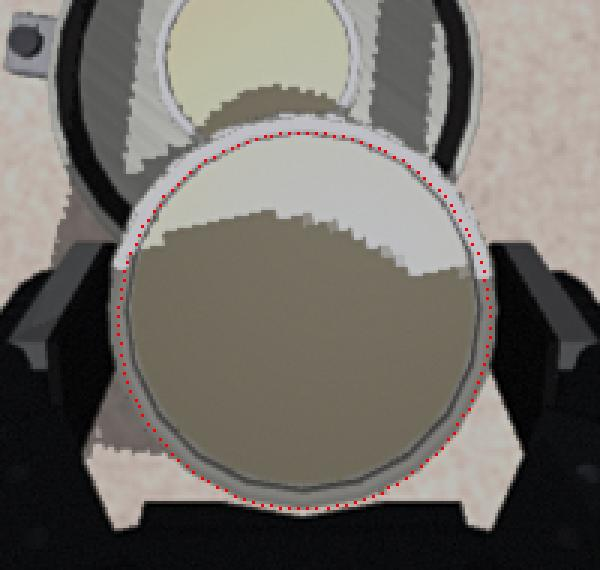

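```bash
sed -i 's/X,r_,sd,k=held(z,h,X0=X0,n0=n,vis=vis)/X,r_,sd,k=held(z,h,X0=X0,n0=n,vis=vis,lo=26.5,hi=31)/' chk.py
python3 - <<'E'
from chk import *
p,Rt=tool();z=load('w15')
Xr,n=dish(z,20,tooltop=(2.5,-.4,-15),box=(225,290,280,360),p=p,Rt=Rt,vis='pics/w15h.png')
foot=Xr-23*n
# level: rotate so n->z ; about foot; target foot hover
F=R.align_vectors([[0,0,1]],[n])[0]*Rt
tgt=np.array([530.1,-232.9,48+15])
ft=Rt.inv().apply(foot-p); pn=tgt-F.apply(ft)
rel(pn,F)
E
```

```text
lid [ 594.72 -231.6   166.17] ringtop [ 594.38 -231.51  169.17] r 29.57 0.09 120 n [0.0111 0.0079 0.9999] FOOT [ 594.13 -231.69  146.18] n_tool [ 0.34   0.002 -0.94 ] top_tool [  1.67  -1.11 -14.08]
dcm [2.94, -1.41, 9.98] rv [-0.0095, -0.0091, -0.0035]
```

View pics/w15h.png

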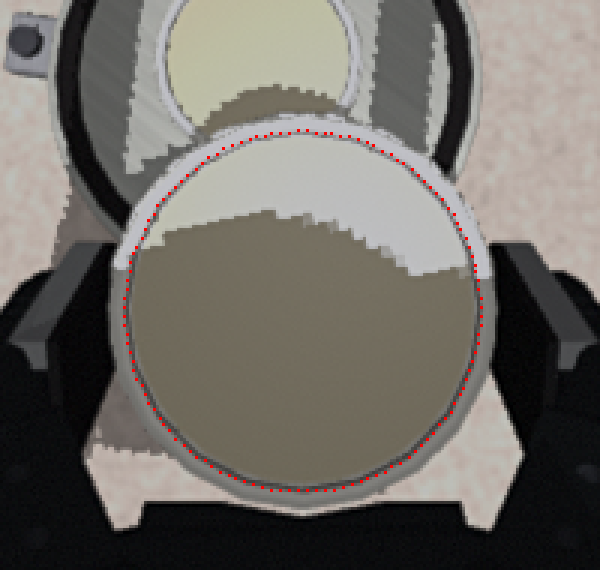

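Emit:
{"fn": "play_rows", "kwargs": {
  "rows": [
    [90,[1.2,-0.6,3.3],[-0.005,-0.004,-0.002]],
    [90,[2.1,-1.1,6.8],[-0.0095,-0.009,-0.0035]],
    [90,[2.9,-1.4,9.0],[-0.0095,-0.009,-0.0035]],
    [90,[2.94,-1.41,9.98],[-0.0095,-0.009,-0.0035]],
    [90,[2.94,-1.41,9.98],[-0.0095,-0.009,-0.0035]],
    [90,[2.94,-1.41,9.98],[-0.0095,-0.009,-0.0035]],
    [90,[2.94,-1.41,9.98],[-0.0095,-0.009,-0.0035]]
  ]
}}

```text
clock: 14.88
eef_pos: [529.6, -232.1, 70.6]
tcp_rot: [3.14, -0.344, 2.93]
contact_force: [0.9, -1.2, 0.2]
opening: 0.751
```

```bash
cat >> chk.py <<'E'
def hover(name,h,top,lidz,tgt,box=(225,290,280,360)):
    snap('wrist',name);s=readout.sense();p,Rt=tool(s);print('F',s['contact_force'].round(1),'op',s['opening'],p.round(1),s['clock'])
    z=load(name);ga=gasket(z,(200,125,445,225),13);print('gasket',ga)
    Xr,n=dish(z,h,tooltop=top,box=box,p=p,Rt=Rt,vis='pics/%sh.png'%name)
    foot=Xr-(h+3)*n; print('need world',(np.array(tgt)-foot).round(2))
    for dz in (0,):
        rel(p+np.r_[(np.array(tgt)-foot)[:2],dz],Rt)
    rel(p+(np.array(tgt)-foot),Rt)
E
python3 - <<'E'
from chk import *
hover('w16',20,(2.5,-.7,-14.5),48,[530.1,-232.9,53])
E
```

```text
F [-0.5 -0.8 -0.5] op 0.7474685581948888 [ 529.5 -232.3   70.6] 14.9333
gasket [(array([ 529.24, -232.8 ]), np.float64(73.86), np.float64(0.11), 112), (array([ 529.17, -232.77]), np.float64(65.38), np.float64(0.11), 110)]
lid [ 532.93 -233.35   84.73] ringtop [ 532.55 -233.28   87.73] r 29.58 0.08 120 n [-0.0041  0.0031  1.    ] FOOT [ 532.64 -233.35   64.73] n_tool [ 0.341  0.003 -0.94 ] top_tool [  1.79  -0.31 -14.38]
need world [ -2.54   0.45 -11.73]
dcm [0.24, -0.01, 0.09] rv [0.0, 0.0, 0.0]
dcm [-0.15, -0.01, 1.19] rv [0.0, 0.0, 0.0]
```

View pics/w16h.png

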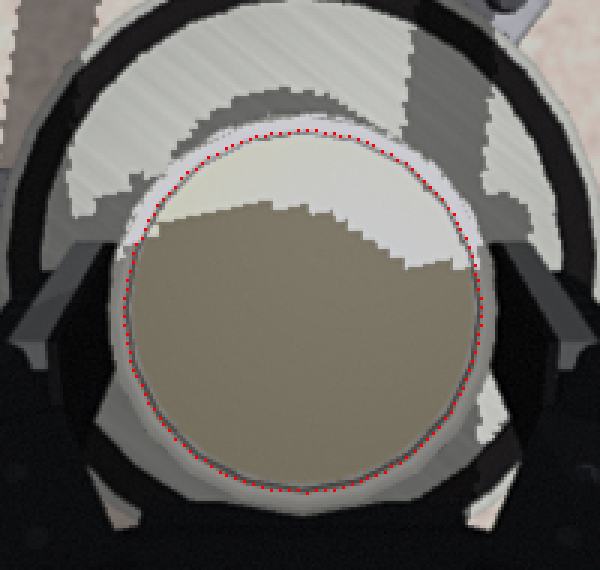

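Emit:
{"fn": "play_rows", "kwargs": {
  "rows": [
    [90,[0.24,-0.01,0.09],[0,0,0]],
    [90,[0.1,-0.01,0.5],[0,0,0]],
    [90,[-0.05,-0.01,0.9],[0,0,0]],
    [90,[-0.15,-0.01,1.19],[0,0,0]],
    [90,[-0.15,-0.01,1.19],[0,0,0]],
    [90,[-0.15,-0.01,1.19],[0,0,0]]
  ]
}}

```text
clock: 15.43
eef_pos: [524.6, -231.7, 57.1]
tcp_rot: [3.14, -0.347, 2.929]
contact_force: [0.6, -0.3, -0.3]
opening: 0.75
```

```bash
python3 - <<'E'
from chk import *
hover('w17',20,(1.8,-.4,-14.4),48,[530.1,-232.9,49])
E
```

```text
F [-0.2  0.2 -1.2] op 0.7498552514588099 [ 524.8 -231.8   57.3] 15.4833
gasket [(array([ 529.25, -232.78]), np.float64(73.87), np.float64(0.12), 106), (array([ 529.24, -232.8 ]), np.float64(65.45), np.float64(0.13), 105)]
lid [ 528.05 -233.01   71.23] ringtop [ 527.68 -232.94   74.23] r 29.58 0.08 120 n [-0.e+00 -6.e-04  1.e+00] FOOT [ 527.68 -232.92   51.23] n_tool [ 0.34   0.001 -0.94 ] top_tool [  1.84  -0.48 -14.19]
need world [ 2.42  0.02 -2.23]
dcm [-0.22, 0.05, -0.08] rv [0.0, 0.0, 0.0]
dcm [-0.3, 0.05, 0.13] rv [0.0, 0.0, 0.0]
```

Emit:
{"fn": "play_rows", "kwargs": {
  "rows": [
    [90,[-0.1,0.02,-0.15],[0,0,0]],
    [90,[-0.19,0.0,-0.18],[0,0,0]],
    [90,[-0.19,0.0,-0.18],[0,0,0]],
    [90,[-0.19,0.0,-0.18],[0,0,0]]
  ]
}}

```text
clock: 15.82
eef_pos: [527.3, -232.4, 58.6]
tcp_rot: [3.14, -0.347, 2.929]
contact_force: [-0.4, 0.4, 0.6]
opening: 0.749
```

```bash
python3 - <<'E'
from chk import *
hover('w18',20,(1.8,-.4,-14.4),48,[530.1,-232.9,49])
E
```

```text
F [-0.4  0.1 -0.9] op 0.7531559387320085 [ 527.2 -232.3   58.6] 15.8667
gasket [(array([ 529.19, -232.73]), np.float64(73.83), np.float64(0.12), 109), (array([ 529.2 , -232.78]), np.float64(65.43), np.float64(0.12), 106)]
lid [ 530.7  -233.59   72.73] ringtop [ 530.33 -233.52   75.73] r 29.58 0.09 120 n [-1.e-03  1.e-04  1.e+00] FOOT [ 530.35 -233.52   52.73] n_tool [ 0.341  0.001 -0.94 ] top_tool [  1.71  -0.49 -14.44]
need world [-0.25  0.62 -3.73]
dcm [0.04, 0.06, 0.01] rv [0.0, 0.0, 0.0]
dcm [-0.09, 0.05, 0.36] rv [0.0, 0.0, 0.0]
```

Emit:
{"fn": "play_rows", "kwargs": {
  "rows": [
    [90,[0.04,0.06,0.01],[0,0,0]],
    [90,[0.04,0.06,0.01],[0,0,0]],
    [90,[-0.02,0.055,0.17],[0,0,0]],
    [90,[-0.06,0.05,0.27],[0,0,0]],
    [90,[-0.09,0.05,0.36],[0,0,0]],
    [90,[-0.09,0.05,0.36],[0,0,0]]
  ]
}}

```text
clock: 16.37
eef_pos: [526.7, -231.6, 54.5]
tcp_rot: [3.14, -0.347, 2.929]
contact_force: [-0.3, -0.5, -0.4]
opening: 0.75
```

```bash
python3 - <<'E'
from chk import *
hover('w19',20,(1.8,-.4,-14.4),48,[530.0,-232.9,48])
E
```

```text
F [ 0.5 -0.   0.4] op 0.7474512094335509 [ 526.8 -231.7   54.6] 16.4167
gasket [(array([ 529.22, -232.82]), np.float64(73.85), np.float64(0.12), 108), (array([ 529.2 , -232.78]), np.float64(65.4), np.float64(0.12), 107)]
lid [ 530.11 -232.9    68.64] ringtop [ 529.73 -232.83   71.64] r 29.59 0.08 120 n [2.0e-04 1.2e-03 1.0e+00] FOOT [ 529.73 -232.86   48.64] n_tool [ 0.34   0.003 -0.94 ] top_tool [  1.81  -0.48 -14.27]
need world [ 0.27 -0.04 -0.64]
dcm [-0.03, 0.0, -0.01] rv [0.0, 0.0, 0.0]
dcm [-0.05, 0.0, 0.05] rv [0.0, 0.0, 0.0]
```

Inside the ring with no force. I'll lower the last fraction until it seats.

Emit:
{"fn": "play_rows", "kwargs": {
  "rows": [
    [90,[-0.03,0,0.02],[0,0,0]],
    [90,[-0.05,0,0.06],[0,0,0]],
    [90,[-0.05,0,0.06],[0,0,0]]
  ]
}}

```text
clock: 16.67
eef_pos: [527.2, -231.8, 54.0]
tcp_rot: [3.14, -0.347, 2.929]
contact_force: [-0.6, -0.1, -0.6]
opening: 0.755
```

Emit:
{"fn": "play_rows", "kwargs": {
  "rows": [
    [90,[-0.014,0,0.04],[0,0,0]],
    [90,[-0.024,0,0.065],[0,0,0]],
    [90,[-0.024,0,0.065],[0,0,0]]
  ]
}}

```text
clock: 16.92
eef_pos: [527.2, -231.8, 53.8]
tcp_rot: [3.14, -0.347, 2.929]
contact_force: [-0.6, 1.0, 4.7]
opening: 0.748
```

```bash
python3 - <<'E'
from chk import *
hover('w20',20,(1.8,-.4,-14.4),48,[530.0,-232.9,48])
E
```

```text
F [-0.9  0.8  5.5] op 0.7529719362259067 [ 527.2 -231.8   53.8] 16.9667
gasket [(array([ 529.35, -232.8 ]), np.float64(73.98), np.float64(0.11), 109), (array([ 529.2, -232.8]), np.float64(65.4), np.float64(0.11), 107)]
lid [ 530.6  -233.04   67.99] ringtop [ 530.22 -232.96   70.99] r 29.58 0.09 120 n [ 0.0016 -0.0018  1.    ] FOOT [ 530.19 -232.92   47.99] n_tool [ 0.338  0.    -0.941] top_tool [  1.82  -0.46 -14.43]
need world [-0.19  0.02  0.01]
dcm [0.02, -0.0, 0.01] rv [0.0, 0.0, 0.0]
dcm [0.02, -0.0, 0.01] rv [0.0, 0.0, 0.0]
```

Emit:
{"fn": "play_rows", "kwargs": {
  "rows": [
    [90,[0.01,0,-0.03],[0,0,0]],
    [70,[0.01,0,-0.03],[0,0,0]],
    [40,[0.01,0,-0.03],[0,0,0]],
    [0,[0.01,0,-0.03],[0,0,0]],
    [0,[0.01,0,-0.03],[0,0,0]],
    [0,[0.01,0,-0.03],[0,0,0]],
    [0,[0.03,0,-1.0],[0,0,0]],
    [0,[0.03,0,-3.0],[0,0,0]],
    [0,[0.03,0,-6.0],[0,0,0]],
    [0,[0.03,0,-10.0],[0,0,0]],
    [0,[0.03,0,-10.0],[0,0,0]],
    [0,[0.03,0,-10.0],[0,0,0]]
  ]
}}

```text
clock: 17.97
eef_pos: [562.3, -239.8, 150.4]
tcp_rot: [3.141, -0.341, 2.929]
contact_force: [-0.9, -0.1, -0.3]
opening: 0.997
```

Emit:
{"fn": "play_rows", "kwargs": {
  "rows": [
    [0,[0,0,0],[0,0,0]],
    [0,[0,0,0],[0,0,0]]
  ]
}}

```text
clock: 18.13
eef_pos: [559.2, -238.7, 146.7]
tcp_rot: [3.14, -0.349, 2.929]
contact_force: [-0.9, 0.7, 0.2]
opening: 0.997
```

```bash
python3 - <<'E'
from chk import *
snap('wrist','w21');s=readout.sense();p,Rt=tool(s);print(s['contact_force'],s['opening'],p)
z=load('w21');P=cloud(z)
print('gasket',gasket(z,(220,90,420,230),13))
X,r_,sd,k=held(z,0,X0=np.array([530.2,-232.9,71.]),n0=np.array([0,1e-6,1.]),lo=27,hi=30.8);print('ring',X.round(2),r_,sd,k)
uv=proj(z,np.array([[530,-233,68.]]))[0].astype(int);print(uv)
u,v=uv;print('z',[np.nanmedian(P[v+b-3:v+b+4,u+a-3:u+a+4,2]).round(2) for a,b in((0,0),(-20,0),(20,0),(0,-20),(0,20))])
n=np.array([-.749,.1605,.643]);F=frame(-.2112,np.radians(25));t=F.as_matrix()[:,2]
U=np.array([532.9,92.1,52]);G=U+13*n+8.5*t;print(G)
rel(G-60*t+[0,0,70],F)
E
```

```text
[-0.76215251  0.21638027 -0.47691553] 1.0017719674522536 [ 559.07150464 -238.69019392  146.48347318]
gasket [(array([ 529.22, -232.81]), np.float64(73.83), np.float64(0.13), 151), (array([ 529.17, -232.81]), np.float64(65.42), np.float64(0.13), 154)]
ring [ 530.98 -233.15   71.  ] 29.188200316929134 0.12359981144970876 120
[320 198]
z [np.float64(67.98), np.float64(68.02), np.float64(68.01), np.float64(68.13), np.float64(67.85)]
[526.67543552  93.43344337  52.65538381]
dcm [12.99, 31.78, 1.54] rv [0.002, -0.7854, -0.0022]
```

View pics/w21.png

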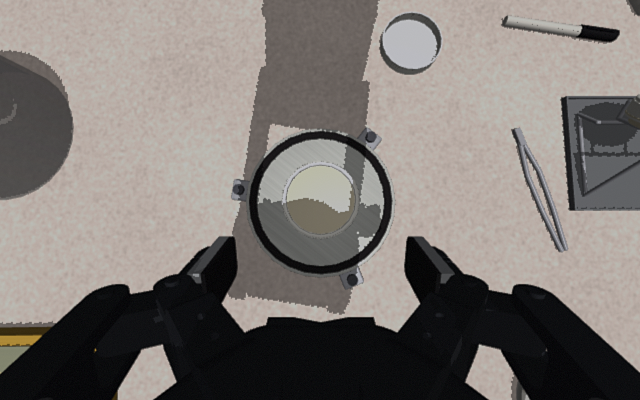

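Emit:
{"fn": "play_rows", "kwargs": {
  "rows": [
    [0,[13.0,31.8,1.5],[0.002,-0.785,-0.002]],
    [0,[13.0,31.8,1.5],[0.002,-0.785,-0.002]],
    [0,[13.0,31.8,1.5],[0.002,-0.785,-0.002]],
    [0,[13.0,31.8,1.5],[0.002,-0.785,-0.002]],
    [0,[13.0,31.8,1.5],[0.002,-0.785,-0.002]],
    [0,[13.0,31.8,1.5],[0.002,-0.785,-0.002]],
    [0,[13.0,31.8,1.5],[0.002,-0.785,-0.002]],
    [0,[13.0,31.8,1.5],[0.002,-0.785,-0.002]],
    [0,[13.0,31.8,1.5],[0.002,-0.785,-0.002]],
    [0,[13.0,31.8,1.5],[0.002,-0.785,-0.002]],
    [0,[13.0,31.8,1.5],[0.002,-0.785,-0.002]],
    [0,[13.0,31.8,1.5],[0.002,-0.785,-0.002]]
  ]
}}

```text
clock: 19.18
eef_pos: [502.2, 98.6, 177.4]
tcp_rot: [-3.14, 0.437, 2.932]
contact_force: [-0.3, -0.7, 0.1]
opening: 0.999
```

Emit:
{"fn": "play_rows", "kwargs": {
  "rows": [
    [0,[0,0,0],[0,0,0]],
    [0,[0,0,0],[0,0,0]]
  ]
}}

```text
clock: 19.35
eef_pos: [502.8, 97.0, 177.6]
tcp_rot: [-3.14, 0.437, 2.928]
contact_force: [-0.7, 0.1, 0.7]
opening: 0.998
```

```bash
python3 - <<'E'
from h import *
from log import log
log()
print(readout.sense()['qpos'].round(2),readout.sense()['clock'])
n=np.array([-.749,.1605,.643]);F=frame(-.2112,np.radians(25));t=F.as_matrix()[:,2]
U=np.array([532.9,92.1,52]);G=U+13*n+8.5*t
rel(G-45*t,F)
E
```

```text
[ 0.34  0.09  2.2  -0.47  0.51 -0.65] 19.35
dcm [3.11, 0.16, 7.84] rv [-0.0021, 0.0009, -0.002]
```

Emit:
{"fn": "play_rows", "kwargs": {
  "rows": [
    [0,[1.6,0.1,3.5],[0,0,0]],
    [0,[3.1,0.16,7.0],[0,0,0]],
    [0,[3.1,0.16,7.8],[0,0,0]],
    [0,[3.1,0.16,7.8],[0,0,0]],
    [0,[3.1,0.16,7.8],[0,0,0]]
  ]
}}

```text
clock: 19.77
eef_pos: [508.1, 97.7, 93.8]
tcp_rot: [-3.14, 0.437, 2.929]
contact_force: [0.8, -0.3, -0.2]
opening: 0.996
```

```bash
python3 - <<'E'
from h import *
s=readout.sense();p,Rt=tool(s);print(np.abs(s['qvel']).max(),p.round(1),s['qpos'].round(2))
snap('wrist','w22');z=load('w22')
uv=proj(z,np.array([[518,95.3,64.9]]))[0].astype(int);print(uv)
X,n,rr,Xe=lid2(z,*uv,vis='pics/w22v.png');print(X.round(1),n.round(3),rr.round(2),'under',(X-20*n).round(1))
F=frame(-.2112,np.radians(25));t=F.as_matrix()[:,2];G=X-7*n+8.5*t;rel(G,F);rel(G-8*t,F)
E
```

```text
0.036780613566737085 [508.1  97.7  93.8] [ 0.33  0.27  2.26 -0.77  0.32 -0.32]
[320 218]
[518.   95.6  64.9] [-0.749  0.16   0.643] 28.55 under [533.   92.4  52. ]
dcm [0.09, -0.05, 4.6] rv [-0.0013, 0.0021, -0.0017]
dcm [0.09, -0.05, 3.8] rv [-0.0013, 0.0021, -0.0017]
```

View pics/w22v.png

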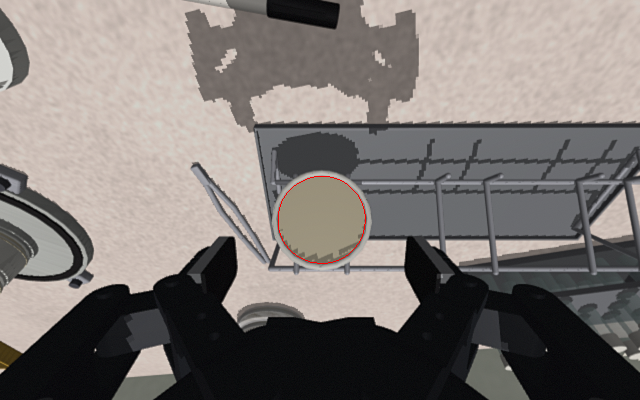

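Emit:
{"fn": "play_rows", "kwargs": {
  "rows": [
    [0,[0.05,-0.05,0.8],[0,0.002,0]],
    [0,[0.09,-0.03,2.2],[0,0.002,0]],
    [0,[0.09,-0.01,3.4],[0,0.002,0]],
    [0,[0.09,-0.01,3.8],[0,0.002,0]],
    [0,[0.09,-0.01,3.8],[0,0.002,0]],
    [0,[0.09,-0.01,3.8],[0,0.002,0]]
  ]
}}

```text
clock: 20.32
eef_pos: [523.5, 95.6, 60.5]
tcp_rot: [-3.141, 0.437, 2.93]
contact_force: [0.6, 0.4, -0.4]
opening: 0.997
```

```bash
python3 - <<'E'
from h import *
from log import log
log()
snap('wrist','w23');s=readout.sense();print(s['contact_force'],s['qpos'].round(2))
p,Rt=tool();z=load('w23');F=frame(-.2112,np.radians(25));t=F.as_matrix()[:,2]
X,n,rr,Xe=lid2(z,320,250,vis='pics/w23v.png');print(X.round(1),n.round(3),rr.round(2),'under',(X-20*n).round(1))
G=X-7*n+8.5*t; print(G.round(1),p);rel(G,F)
print('tool',Rt.inv().apply(X-p).round(1),Rt.inv().apply(n).round(3))
E
```

```text
[-0.44944514  0.2079796  -0.66362266] [ 0.32  0.36  2.25 -0.96  0.26 -0.14]
[517.9  95.5  64.7] [-0.749  0.16   0.643] 28.57 under [532.8  92.3  51.9]
[526.6  93.6  52.5] [523.42864436  95.74424819  60.57516951]
dcm [0.02, -0.14, 0.88] rv [-0.0001, 0.0011, -0.0005]
tool [ 3.1 -1.4 -6. ] [ 0.422 -0.    -0.907]
```

View pics/w23v.png

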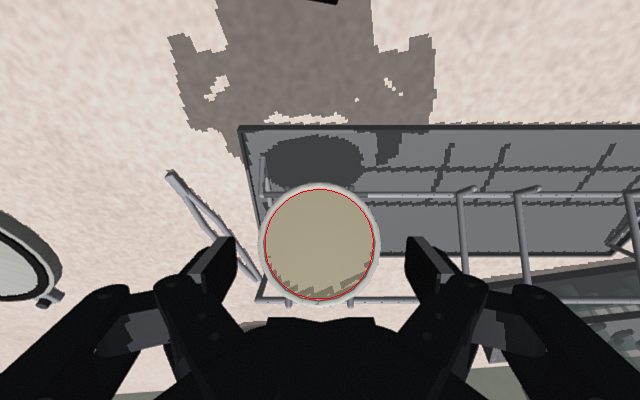

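Emit:
{"fn": "play_rows", "kwargs": {
  "rows": [
    [0,[0.02,-0.11,0.4],[0,0,0]],
    [0,[0.02,-0.11,0.83],[0,0,0]],
    [40,[0.02,-0.11,0.83],[0,0,0]],
    [65,[0.02,-0.11,0.83],[0,0,0]],
    [90,[0.02,-0.11,0.83],[0,0,0]],
    [90,[0.02,-0.11,0.83],[0,0,0]],
    [90,[0.02,-0.11,0.83],[0,0,0]],
    [90,[0.02,-0.11,0.83],[0,0,0]]
  ]
}}

```text
clock: 21.03
eef_pos: [526.0, 94.1, 52.9]
tcp_rot: [-3.141, 0.437, 2.93]
contact_force: [-5.0, 0.4, 8.5]
opening: 0.752
```

```bash
python3 - <<'E'
from h import *
snap('wrist','w24');s=readout.sense();print(s['contact_force'],s['opening'],s['eef_pos'])
p,Rt=tool();z=load('w24')
X,n,rr,Xe=lid2(z,320,255,vis='pics/w24v.png');print(X.round(1),n.round(3),rr.round(2),'under',(X-20*n).round(1))
print('tool',Rt.inv().apply(X-p).round(1),Rt.inv().apply(n).round(3))
E
```

```text
[-5.96622253  0.28245524  9.21329161] 0.7515635881930219 [526.0145355   94.09915908  52.92890514]
[517.8  95.4  64.6] [-0.75   0.161  0.641] 28.53 under [532.8  92.2  51.8]
tool [  2.6  -0.5 -14.1] [ 0.424 -0.    -0.906]
```

View pics/w24v.png

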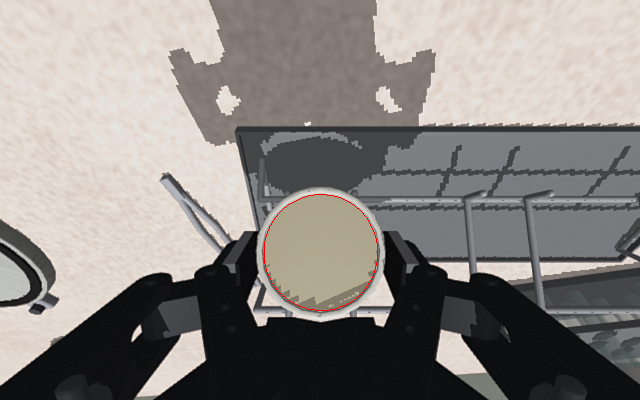

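Emit:
{"fn": "play_rows", "kwargs": {
  "rows": [
    [90,[0,0,-0.5],[0,0,0]],
    [90,[0,0,-1.5],[0,0,0]],
    [90,[0,0,-3.0],[0,0,0]],
    [90,[0,0,-5.0],[0,0,0]],
    [90,[-1,0,-7.9],[0,0,0]],
    [90,[-2.5,0,-11.3],[0,0,0]],
    [90,[-4.2,0,-15.0],[0,0,0]],
    [90,[-4.2,0,-15.0],[0,0,0]]
  ]
}}

```text
clock: 21.75
eef_pos: [504.7, 101.4, 213.9]
tcp_rot: [3.134, 0.446, 2.929]
contact_force: [1.9, 0.6, -0.4]
opening: 0.749
```

```bash
python3 - <<'E'
from h import *
s=readout.sense();print(s['opening'],s['contact_force'])
rel([605,-249,170],frame(-.2112,np.radians(-25)))
E
```

```text
0.7493489484674832 [ 1.89171247  0.60966173 -0.44178628]
dcm [-13.64, -32.21, 11.13] rv [0.0071, 0.882, 0.0015]
```

Emit:
{"fn": "play_rows", "kwargs": {
  "rows": [
    [90,[-13.6,-32.2,11.1],[0.007,0.882,0.0015]],
    [90,[-13.6,-32.2,11.1],[0.007,0.882,0.0015]],
    [90,[-13.6,-32.2,11.1],[0.007,0.882,0.0015]],
    [90,[-13.6,-32.2,11.1],[0.007,0.882,0.0015]],
    [90,[-13.6,-32.2,11.1],[0.007,0.882,0.0015]],
    [90,[-13.6,-32.2,11.1],[0.007,0.882,0.0015]],
    [90,[-13.6,-32.2,11.1],[0.007,0.882,0.0015]],
    [90,[-13.6,-32.2,11.1],[0.007,0.882,0.0015]],
    [90,[-13.6,-32.2,11.1],[0.007,0.882,0.0015]],
    [90,[-13.6,-32.2,11.1],[0.007,0.882,0.0015]],
    [90,[-13.6,-32.2,11.1],[0.007,0.882,0.0015]],
    [90,[-13.6,-32.2,11.1],[0.007,0.882,0.0015]]
  ]
}}

```text
clock: 22.75
eef_pos: [600.0, -251.7, 161.8]
tcp_rot: [-3.135, -0.446, 2.924]
contact_force: [0.2, 0.5, -1.9]
opening: 0.753
```

Emit:
{"fn": "play_rows", "kwargs": {
  "rows": [
    [90,[0,0,0],[0,0,0]],
    [90,[0,0,0],[0,0,0]],
    [90,[0,0,0],[0,0,0]]
  ]
}}

```text
clock: 23.0
eef_pos: [600.3, -249.7, 163.5]
tcp_rot: [-3.134, -0.445, 2.927]
contact_force: [0.4, -0.1, -0.7]
opening: 0.747
```

```bash
python3 - <<'E'
from h import *
s=readout.sense();print(np.abs(s['qvel']).max(),s['opening'],s['contact_force'])
rel([605,-249,170],frame(-.2112,np.radians(-25)))
snap('wrist','w25')
E
```

```text
0.0042241844889231855 0.7474232052826603 [ 0.35647306 -0.06854129 -0.68661662]
dcm [-0.12, 0.16, -0.78] rv [-0.0062, -0.0087, -0.0028]
```

View pics/w25.png

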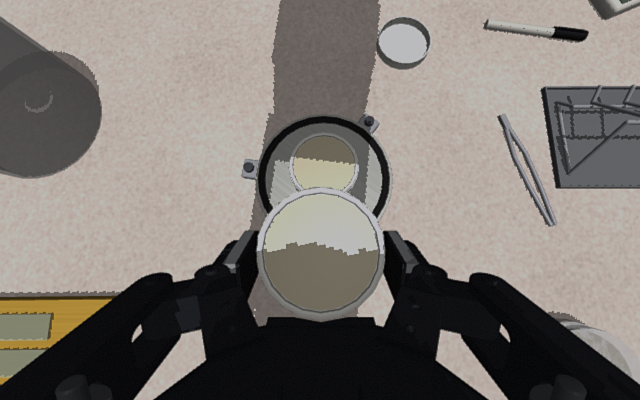

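The stack's top ring is at (324,167), mostly visible, and the held dish is at (321,252).

```bash
python3 - <<'E'
from chk import *
p,Rt=tool();z=load('w25')
print('gasket',gasket(z,(250,110,400,210),13))
print('ring',ringfit(z,[530.9,-233.1,71],182))
P=cloud(z);print('z',np.nanmedian(P[172:180,310:335,2]))
Xr,n=dish(z,20,tooltop=(2.6,-.5,-14.1),box=(225,290,280,360),p=p,Rt=Rt,vis='pics/w25h.png')
foot=Xr-23*n
F=R.align_vectors([[0,0,1]],[n])[0]*Rt
tgt=np.array([530.9,-233.1,68+15])
ft=Rt.inv().apply(foot-p); rel(tgt-F.apply(ft),F)
E
```

```text
gasket [(array([ 529.16, -232.82]), np.float64(73.81), np.float64(0.14), 159), (array([ 529.37, -232.91]), np.float64(65.45), np.float64(0.12), 163)]
ring (array([ 531.11, -233.2 ,   71.  ]), np.float64(29.18), np.float64(0.11), 122)
z 67.97023477921523
lid [ 603.98 -250.94  176.59] ringtop [ 603.92 -250.9   179.59] r 29.58 0.07 120 n [0.0124 0.0062 0.9999] FOOT [ 603.64 -251.05  156.6 ] n_tool [ 0.421  0.002 -0.907] top_tool [  2.28  -0.37 -13.46]
dcm [3.6, 0.28, 9.87] rv [-0.0078, -0.0108, -0.0037]
```

View pics/w25h.png

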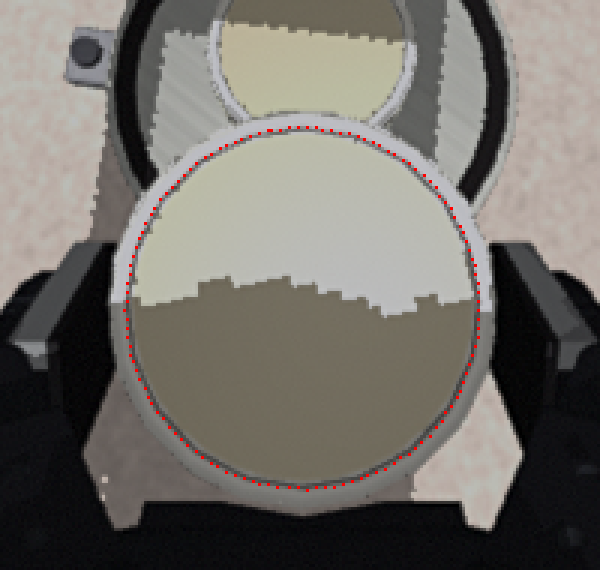

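Emit:
{"fn": "play_rows", "kwargs": {
  "rows": [
    [90,[1.3,0.1,3.4],[-0.004,-0.005,-0.002]],
    [90,[2.5,0.2,6.8],[-0.008,-0.011,-0.004]],
    [90,[3.4,0.28,9.0],[-0.008,-0.011,-0.004]],
    [90,[3.6,0.28,9.87],[-0.008,-0.011,-0.004]],
    [90,[3.6,0.28,9.87],[-0.008,-0.011,-0.004]],
    [90,[3.6,0.28,9.87],[-0.008,-0.011,-0.004]],
    [90,[3.6,0.28,9.87],[-0.008,-0.011,-0.004]],
    [90,[3.6,0.28,9.87],[-0.008,-0.011,-0.004]]
  ]
}}

```text
clock: 23.72
eef_pos: [529.2, -233.6, 90.2]
tcp_rot: [3.14, -0.432, 2.93]
contact_force: [1.1, 0.2, -0.7]
opening: 0.746
```

```bash
python3 - <<'E'
from chk import *
hover('w26',20,(2.3,-.4,-13.6),68,[531.0,-233.2,74])
E
```

```text
F [ 0.6  0.1 -0.8] op 0.7502651145811778 [ 528.9 -233.5   90. ] 23.7667
gasket [(array([ 529.49, -232.82]), np.float64(74.0), np.float64(0.12), 105), (array([ 529.24, -232.78]), np.float64(65.44), np.float64(0.13), 102)]
lid [ 532.75 -234.87  103.39] ringtop [ 532.65 -234.86  106.39] r 29.59 0.07 120 n [-2.8e-03 -2.0e-04  1.0e+00] FOOT [ 532.72 -234.85   83.39] n_tool [ 0.421  0.001 -0.907] top_tool [  2.01  -0.53 -13.83]
need world [-1.72  1.65 -9.39]
dcm [0.18, 0.13, 0.09] rv [0.0, 0.0, 0.0]
dcm [-0.21, 0.12, 0.94] rv [0.0, 0.0, 0.0]
```

Emit:
{"fn": "play_rows", "kwargs": {
  "rows": [
    [90,[0.18,0.13,0.09],[0,0,0]],
    [90,[0.05,0.13,0.4],[0,0,0]],
    [90,[-0.1,0.12,0.7],[0,0,0]],
    [90,[-0.19,0.12,0.89],[0,0,0]],
    [90,[-0.19,0.12,0.89],[0,0,0]],
    [90,[-0.19,0.12,0.89],[0,0,0]]
  ]
}}

```text
clock: 24.27
eef_pos: [525.4, -231.4, 79.9]
tcp_rot: [3.14, -0.435, 2.93]
contact_force: [-0.5, -0.9, -1.3]
opening: 0.75
```

```bash
python3 - <<'E'
from chk import *
hover('w27',20,(2.,-.4,-13.8),68,[531.0,-233.2,72.5])
E
```

```text
F [ 0.7 -1.2  0. ] op 0.7545270142475287 [ 525.5 -231.5   80.1] 24.3167
gasket [(array([ 529.36, -232.78]), np.float64(73.93), np.float64(0.12), 101), (array([ 529.17, -232.7 ]), np.float64(65.35), np.float64(0.09), 99)]
lid [ 529.   -232.76   93.1 ] ringtop [ 528.91 -232.75   96.1 ] r 29.59 0.07 120 n [ 0.0024 -0.0023  1.    ] FOOT [ 528.86 -232.7    73.1 ] n_tool [ 0.419  0.    -0.908] top_tool [  2.25  -0.49 -13.31]
need world [ 2.14 -0.5  -0.6 ]
dcm [-0.2, -0.0, -0.09] rv [0.0, 0.0, 0.0]
dcm [-0.22, -0.0, -0.04] rv [0.0, 0.0, 0.0]
```

Emit:
{"fn": "play_rows", "kwargs": {
  "rows": [
    [90,[-0.1,0,-0.05],[0,0,0]],
    [90,[-0.2,0,-0.09],[0,0,0]],
    [90,[-0.2,0,-0.09],[0,0,0]],
    [90,[-0.2,0,-0.09],[0,0,0]],
    [90,[-0.2,0,-0.09],[0,0,0]]
  ]
}}

```text
clock: 24.73
eef_pos: [527.8, -232.0, 80.2]
tcp_rot: [3.14, -0.435, 2.93]
contact_force: [-0.2, 0.1, -0.8]
opening: 0.752
```

```bash
python3 - <<'E'
from chk import *
hover('w28',20,(2.,-.4,-13.8),68,[531.0,-233.2,69])
E
```

```text
F [-0.1  0.2 -0.8] op 0.7490661862858313 [ 527.7 -231.9   80.2] 24.7833
gasket [(array([ 529.41, -232.8 ]), np.float64(74.01), np.float64(0.12), 103), (array([ 529.03, -232.78]), np.float64(65.27), np.float64(0.13), 102)]
lid [ 531.33 -233.26   93.39] ringtop [ 531.24 -233.25   96.39] r 29.59 0.07 120 n [ 0.001  -0.0018  1.    ] FOOT [ 531.22 -233.21   73.39] n_tool [ 0.42   0.    -0.908] top_tool [  2.19  -0.52 -13.52]
need world [-0.22  0.01 -4.39]
dcm [0.02, -0.0, 0.01] rv [0.0, 0.0, 0.0]
dcm [-0.17, -0.0, 0.41] rv [0.0, 0.0, 0.0]
```

Aligned to about 0.2 mm. I'll lower to just above the seat.

Emit:
{"fn": "play_rows", "kwargs": {
  "rows": [
    [90,[-0.04,0,0.11],[0,0,0]],
    [90,[-0.09,0,0.21],[0,0,0]],
    [90,[-0.13,0,0.31],[0,0,0]],
    [90,[-0.17,0,0.41],[0,0,0]],
    [90,[-0.17,0,0.41],[0,0,0]],
    [90,[-0.17,0,0.41],[0,0,0]]
  ]
}}

```text
clock: 25.28
eef_pos: [527.5, -231.9, 75.6]
tcp_rot: [3.14, -0.435, 2.93]
contact_force: [-0.1, 0.3, 0.2]
opening: 0.746
```

```bash
python3 - <<'E'
from chk import *
hover('w29',20,(2.,-.4,-13.8),68,[531.0,-233.2,68])
E
```

```text
F [-0.8 -0.6  0.1] op 0.7488593866348368 [ 527.5 -231.9   75.7] 25.3333
gasket [(array([ 529.41, -232.79]), np.float64(73.96), np.float64(0.11), 103), (array([ 529.04, -232.78]), np.float64(65.28), np.float64(0.11), 99)]
lid [ 531.04 -233.17   88.82] ringtop [ 530.95 -233.15   91.82] r 29.58 0.08 120 n [-0.e+00 -6.e-04  1.e+00] FOOT [ 530.95 -233.14   68.82] n_tool [ 0.421  0.001 -0.907] top_tool [  2.24  -0.51 -13.45]
need world [ 0.05 -0.06 -0.82]
dcm [-0.01, -0.0, -0.0] rv [0.0, 0.0, 0.0]
dcm [-0.04, -0.01, 0.07] rv [0.0, 0.0, 0.0]
```

Emit:
{"fn": "play_rows", "kwargs": {
  "rows": [
    [90,[-0.02,0,0.04],[0,0,0]],
    [90,[-0.035,0,0.075],[0,0,0]],
    [90,[-0.035,0,0.075],[0,0,0]]
  ]
}}

```text
clock: 25.58
eef_pos: [527.5, -231.9, 74.9]
tcp_rot: [3.14, -0.435, 2.93]
contact_force: [0.9, 0.2, -0.6]
opening: 0.749
```

Emit:
{"fn": "play_rows", "kwargs": {
  "rows": [
    [90,[-0.015,0,0.03],[0,0,0]],
    [90,[-0.025,0,0.055],[0,0,0]],
    [90,[-0.025,0,0.055],[0,0,0]]
  ]
}}

```text
clock: 25.83
eef_pos: [527.6, -231.9, 74.8]
tcp_rot: [3.14, -0.435, 2.93]
contact_force: [-1.0, 0.1, 5.2]
opening: 0.75
```

```bash
python3 - <<'E'
from chk import *
hover('w30',20,(2.,-.4,-13.8),68,[531.0,-233.2,68])
E
```

```text
F [-0.1  0.5  5.5] op 0.7478886438844826 [ 527.6 -231.9   74.8] 25.8833
gasket [(array([ 529.31, -232.76]), np.float64(73.9), np.float64(0.11), 103), (array([ 528.99, -232.78]), np.float64(65.26), np.float64(0.13), 101)]
lid [ 531.13 -233.21   87.98] ringtop [ 531.04 -233.2    90.98] r 29.58 0.07 120 n [-7.0e-04 -1.1e-03  1.0e+00] FOOT [ 531.05 -233.17   67.98] n_tool [ 0.422  0.    -0.907] top_tool [  2.23  -0.48 -13.52]
need world [-0.05 -0.03  0.02]
dcm [0.0, -0.0, 0.0] rv [0.0, 0.0, 0.0]
dcm [0.0, -0.0, 0.0] rv [0.0, 0.0, 0.0]
```

Seated, with the underside at 68.0 mm. I'll release and retreat.

Emit:
{"fn": "play_rows", "kwargs": {
  "rows": [
    [90,[0.01,0,-0.03],[0,0,0]],
    [70,[0.01,0,-0.03],[0,0,0]],
    [40,[0.01,0,-0.03],[0,0,0]],
    [0,[0.01,0,-0.03],[0,0,0]],
    [0,[0.01,0,-0.03],[0,0,0]],
    [0,[0.01,0,-0.03],[0,0,0]],
    [0,[0.03,0,-1.0],[0,0,0]],
    [0,[0.03,0,-3.0],[0,0,0]],
    [0,[0.03,0,-6.0],[0,0,0]],
    [0,[0.03,0,-10.0],[0,0,0]],
    [0,[0.03,0,-13.0],[0,0,0]],
    [0,[0.03,0,-13.0],[0,0,0]]
  ]
}}

```text
clock: 26.88
eef_pos: [585.5, -245.0, 199.0]
tcp_rot: [3.141, -0.424, 2.93]
contact_force: [0.0, -0.1, 0.3]
opening: 1.0
```

Emit:
{"fn": "play_rows", "kwargs": {
  "rows": [
    [0,[0,0,0],[0,0,0]],
    [0,[0,0,0],[0,0,0]],
    [0,[0,0,0],[0,0,0]]
  ]
}}

```text
clock: 27.13
eef_pos: [579.7, -243.2, 191.2]
tcp_rot: [3.139, -0.437, 2.93]
contact_force: [0.4, -0.3, 0.1]
opening: 1.004
```

```bash
python3 - <<'E'
from chk import *
snap('wrist','w31');snap('side','s31');snap('scene','c31');s=readout.sense();p,Rt=tool(s);print(s['contact_force'],s['opening'],p)
z=load('w31');P=cloud(z)
print('gasket',gasket(z,(220,60,420,230),13))
X,r_,sd,k=held(z,0,X0=np.array([531.0,-233.2,91.]),n0=np.array([0,1e-6,1.]),lo=27,hi=30.8);print('ring',X.round(2),r_,sd,k)
u,v=proj(z,np.array([[531,-233,88.]]))[0].astype(int);print(u,v)
print('z',[np.nanmedian(P[v+b-3:v+b+4,u+a-3:u+a+4,2]).round(2) for a,b in((0,0),(-20,0),(20,0),(0,-20),(0,20))])
a=load('s31')['p'][170:280,260:400];b=load('c31')['p'][180:290,210:350]
cv2.imwrite('pics/s31c.png',cv2.resize(np.vstack([a,b]),None,fx=2.7,fy=2.7,interpolation=cv2.INTER_CUBIC)[:,:,::-1])
E
```

```text
[-0.49583217  0.11951582 -0.96589799] 0.9997561294796621 [ 579.93309503 -243.35864741  191.3005311 ]
gasket [(array([ 529.2 , -232.75]), np.float64(73.8), np.float64(0.13), 159), (array([ 529.38, -232.84]), np.float64(65.49), np.float64(0.14), 163)]
ring [ 531.8  -233.37   91.  ] 29.18435220219479 0.1249276084332412 117
320 188
z [np.float64(88.0), np.float64(87.92), np.float64(88.06), np.float64(88.0), np.float64(88.03)]
```

View pics/s31c.png

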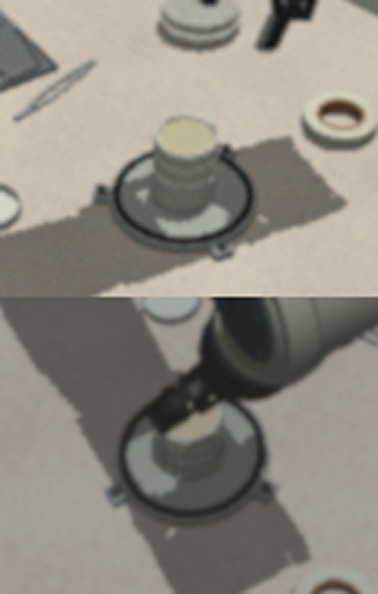

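View pics/w31.png

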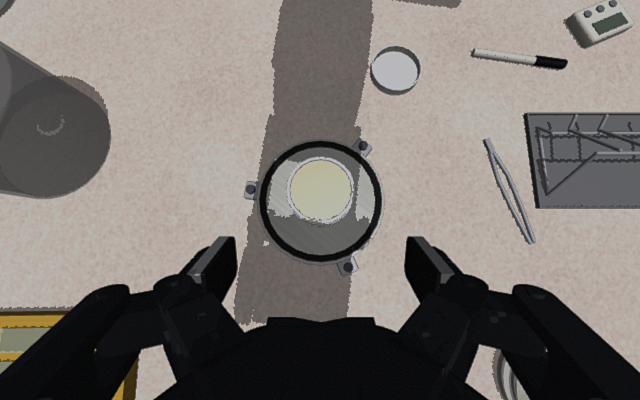

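View pics/c31.png

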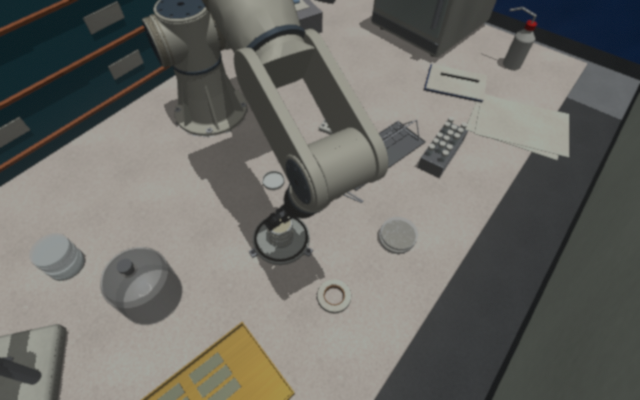

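The stack stands upright on the jar base, with its top at (320,188) in the wrist view. The lid height is 88.0 mm and level, exactly 18+30+20+20, and the gripper is well clear. I'll hand it in.

```bash
python3 - <<'E'
from h import *
s=readout.sense();print(s['clock'],np.abs(s['qvel']).max(),s['contact_force'].round(1))
print(r.sign_off())
E
```

```text
27.2833 0.0061885387929972975 [-0.5  0.1 -1. ]
the job is handed in; nothing more can be done
None
```

The three dishes are stacked on the jar base: the deep dish on the seat, then the middle-cradle shallow dish, then the near-cradle one. I handed the job in at 27.3 s on the robot's clock, with the gripper open and well clear of the stack.

- **How they were placed:** I held each dish across its lid, lined it up over its ring in the wrist camera and lowered it until it touched at about 5–7 N. I backed off slightly before opening the fingers.
- **Fully home:** after each release the lid heights read 48.0, 68.0 and 88.0 mm, the values for every foot fully down. The readings across each lid agreed to about 0.3 mm at most.
- **Disagreement:** the camera puts each dish about 0.8 mm farther from the robot than the ring below it, about 2.5 mm at the top. That is within the 1.5 mm allowed per ring. Part of it may be camera error, because the seated-but-still-gripped readings were about 0.5–0.8 mm less each time.
- **Bystanders:** the last pictures showed no bystander out of place, but I judged that by eye and did not measure it.

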